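Hold a top-heavy hub balance on its flag

TASK

Take hold of the black ball knob of the spring lever on the balance stand and, working the beam only through that lever, bring the beam's pointer up to the brass setting flag and keep it steady at the flag for 6 seconds; the loaded beam is top-heavy and falls away to either side, so it has to be balanced all the time. Then lay the beam gently back on the same rest it started from, without letting it bang or overwinding the spring, and let go of the lever. Do not touch the beam, hubs or pointer, do not shift the flag, and leave everything else on the bench where it stands.

Things in the scene. Friction and masses are not known exactly. Their poses are not given: they have to be found in the camera images.
- rig: Fixed green balance stand; base plate 220 (x) x 400 (y) x 12 mm; origin on the bench under the beam's middle. Local x runs along the pivot axis (100 mm above the bench), from the lever towards the scale; z up; yaw varies up to 0.3 rad either way. Beam along local y at x = 0; its hub tops reach up to 205 mm above the bench. Pointer, scale and flag at x = 40 to 64 mm, up to 300 mm above the bench.
- rocker (a joint): Beam angle (rad): 0 level, pointer upright; positive = right-handed about rig +x (+y end up, pointer leans to -y). Rests stop it at -0.25 (its start, +y end down) and +0.25. Inertia with hubs 0.063 kg m2 nominal. Top-heavy: gravity drives it off balance with about 0.50 N m per rad (some 5 percent uncertain); unequal hubs add a constant torque up to 0.12 N m either way. Hardly any friction.
- lever (a joint): Wind-up of the lever's torsion spring (rad): lever angle minus beam angle, same sense as rocker, near 0 when free (sags to -0.04). It turns the beam with 0.40 N m per rad of wind-up (damping 0.03 N m s/rad). Softer than the gravity effect: with the lever held still the beam falls to a rest, time constant about 0.8 s. Beyond 1.0 rad either way it is overwound.
- flag (a joint): Where the brass setting flag is clamped on the scale (rad), same zero and sense as rocker; different every time, between -0.1 and 0.1. The pointer is at the flag when rocker equals flag.
- lever_knob (a point): Centre of the black ball knob, 34 mm diameter, on a 9 mm steel rod, 150 mm from the pivot axis; straight up when rocker + lever = 0 (lever angle). Grasped from above. It moves on a 150 mm arc about point pivot in the rig's local y-z plane at x = -90 mm; positive lever angle moves it to local -y. Its axes turn with the lever.
- pivot (a point): Point on the pivot axis in the lever's plane (rig local x = -90 mm, 100 mm above the bench); its axes are the rig's.
- pointer_tip (a point): Tip of the dark upright pointer of the beam, 160 mm from the pivot axis, at rig local x = 62 mm.
- flag_tip (a point): Lower tip of the brass flag, on the same 160 mm circle as the pointer tip; the two coincide when the reading is exact.
- hub_a: Steel hub, 92 mm diameter, 36 mm high plus an 8 mm stud, bolted on top of the beam 180 mm from its middle on the local +y side; 0.8 kg nominal, true mass up to 4 percent different; origin under its centre. The aluminium beam is 420 x 40 x 15 mm, about 0.75 kg with pointer and shaft. Beam, hubs and pointer are not to be touched.
- hub_b: The same hub on the local -y side of the beam.
- sleeve_a: Bystander: steel sleeve, 38 mm diameter, 50 mm high, stands in front of the stand; origin under its centre.
- sleeve_b: Bystander: dark steel sleeve, 42 mm diameter, 45 mm high, in front of the stand; origin under its centre.
- die: Bystander: flat steel die ring, 64 mm diameter, 18 mm high.
- jar: Bystander: jar with blue cap, 60 mm diameter, 70 mm high.
- spare_hub: Bystander: flanged hub, 88 mm diameter, 34 mm high.
- case: Bystander: white plastic case 60 x 45 x 35 mm.

How it is judged:
By the outcome, as a careful person would: the job done as asked, in the order asked, and still so for the second after the job is handed in, with the robot touching nothing.
It also fails if it takes over 72 s, if anything falls off the work surface, if the arm or the gripper's body presses on something with over 40 N, if the wrist force passes 120 N, or if a joint passes its speed limit or range.

ROBOT

A 7-joint arm with a two-finger parallel gripper is mounted at the origin on the work surface. World frame = base frame: x ahead of the robot, y to its left, z up, the work surface at z = 0. Lengths are in m, angles in rad, forces in N, time in s.
With the tool pointing down it reaches from about 0.425 to 0.925 m from the base axis. Payload 6.8 kg.
Tool frame: the origin (TCP) lies at the very end of the fingers, on their centre line; the grasp point (between the pads) lies bot.grip_depth behind it (bot.grip_depth is the distance from the TCP to the grasp point, in m); z points along the fingers, y is the line along which they close (so a half turn about z gives the same grasp; the last joint's range is limited). The gripper opens to 85 mm and grips with 20 to 120 N. Pads are 22 mm wide; open, the fingers measure 114 mm over their backs; the gripper's body (76 mm by 85 mm) begins 54 mm behind the grasp point. The pads swing forward as they close: fully open they stand 13 mm farther back than shut.
Start: joints at [-1.319, 0.477, 0.022, 1.555, -0.011, 1.109, -0.083], TCP at [0.238, 0.632, 0.231] pointing down, gripper open.
Joint ranges: [-2.96, 2.96], [-0.34, 2.1], [-1.41, 1.46], [0.24, 2.44], [-1.37, 4.51], [0.17, 1.92], [-2.96, 2.96]. Speed limits (rad/s): [2.39, 2.39, 3.14, 3.14, 3.14, 3.14, 3.14].

INTERFACE

Orientations are given as a unit quaternion [w, x, y, z].
In Python, from station import bot gives the robot as it stands.
- The arm moves only by the tool send_rows, never from a script. Its arguments are lists of equal length, an entry for each row: "slide": the shift along the tool's x, y, z in mm, a list of three; "roll": the turn about the tool's z in degrees; "claw": the opening, from 0 (shut) to 1 (fully open). A call has exactly 8 rows; each row is the pose to reach, as a shift and turn from the pose commanded when the call began, along the tool's axes at that moment; what a row does not reach only later rows make up. A row lasts 1/12 s, in which the tool goes at most 41.7 mm and 7.16 degrees, less where a joint would pass 70% of its speed; a pose out of reach is approached as far as the arm can. A call with a gripper value outside its range is refused whole. The fingers move at their own pace and stop on an object; "force" is the grip in N (left out, the last holds). Time passes only in rows, so rows that repeat a pose let the fingers close, or fill a call up. It gives the time, the measured TCP pose, the force, the opening and the grip force at its end, in the units of the state.
- bot.get_obs(): the state, without advancing time (a new reading comes with each control period).
- bot.read_camera(name): name is "side" or "top" or "wrist"; returns the picture (420x560x3 uint8, red, green, blue); there is no depth.
- bot.camera_model(name): a dict with "camera_matrix" (3x3 intrinsics, pixels), "camera_from_world" (4x4, takes a point from world to camera coordinates). Camera axes: x right, y down, z forward; pixel columns grow to the right and rows downward; lengths in m; the calibration is good to about 2 mm. A picture is of the moment at which its call begins: read the wrist's pose just before it. camera_model takes no time and is no camera call; for the wrist camera it gives the pose at the moment of the call.
- bot.hand_in(): hands the job in; it is judged then, once.
The state is a dict: "t": time; "q": joint angles; "joint_vel": joint speeds; "joint_torque": joint torques, N m; "eef_pos": TCP position; "tool_rot": TCP orientation; "contact_force": force on the tool from outside, world axes, zero at the start; "torque": the same for the moment, N m; "gripper_width": opening from 0.0 (shut) to 1.0 (fully open); "grasp_force": force on a finger pad.
Only numpy, scipy, OpenCV 4.12 (cv2) and the standard library are available. Lean on these libraries where they do the work, as an engineer would, in place of code of your own. Each camera call takes 0.05 s, during which the arm holds its last target. There are 200 camera calls.

## Working session

There is one attempt and no reset: what is moved stays moved. The work goes in short steps, Python scripts to look and compute and a tool call to move; the robot and the scene stay as the last step left them, time stands still between calls to the robot, and variables do not carry over. Pictures are saved under pics/ and viewed, at most 10 in all, crops included, and the job is handed in when it is done.

Besides the shell and the picture viewer there is one more tool, called after "Emit:" as a command line: name --pt "numbers of a row" for each row, then --argument value for the rest. send_rows: Moves the arm, as the interface text tells. Its arguments: {"type":"object","properties":{"slide":{"type":"array","items":{"type":"array","items":{"type":"number"}}},"roll":{"type":"array","items":{"type":"number"}},"claw":{"type":"array","items":{"type":"number"}},"force":{"type":"number"}},"required":["slide","roll","claw"]}

```bash
mkdir -p pics; ls; python3 - <<'E'
from station import bot
import cv2,numpy as np
o=bot.get_obs()
print({k:np.round(v,3) for k,v in o.items()},bot.grip_depth)
ims=[]
for n in("side","top"):
    im=bot.read_camera(n);cv2.imwrite(f"pics/{n}0.png",im[:,:,::-1]);ims.append(im)
    m=bot.camera_model(n);print(n,np.round(m["camera_matrix"],1).tolist(),np.round(m["camera_from_world"],3).tolist())
E
```

```text
pics
{'t': np.float64(0.0), 'q': array([-1.319,  0.478,  0.022,  1.556, -0.012,  1.109, -0.083]), 'joint_vel': array([0.001, 0.001, 0.001, 0.001, 0.001, 0.   , 0.001]), 'joint_torque': array([ 0.0000e+00, -5.9645e+01,  1.6080e+00, -2.8120e+01,  1.3000e-02,
        9.0000e-03,  0.0000e+00]), 'eef_pos': array([0.237, 0.631, 0.23 ]), 'tool_rot': array([-0.   ,  0.179,  0.984, -0.001]), 'contact_force': array([ 0.045, -0.606,  0.006]), 'torque': array([-0.007,  0.016, -0.041]), 'grasp_force': np.float64(0.0), 'gripper_width': np.float64(0.999)} 0.0187
side [[434.4, 0.0, 277.9], [0.0, 434.4, 208.2], [0.0, 0.0, 1.0]] [[-0.996, -0.093, -0.012, 0.543], [-0.044, 0.57, -0.82, 0.177], [0.083, -0.816, -0.572, 1.21], [0.0, 0.0, 0.0, 1.0]]
top [[494.6, 0.0, 286.3], [0.0, 494.6, 208.7], [0.0, 0.0, 1.0]] [[0.015, -1.0, -0.005, -0.006], [-0.988, -0.014, -0.153, 0.569], [0.153, 0.008, -0.988, 1.452], [0.0, 0.0, 0.0, 1.0]]
```

View pics/side0.png

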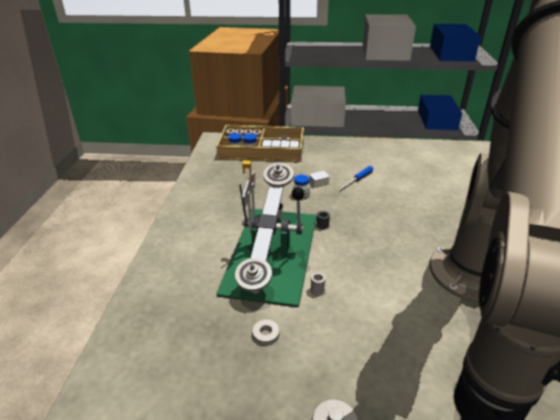

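View pics/top0.png

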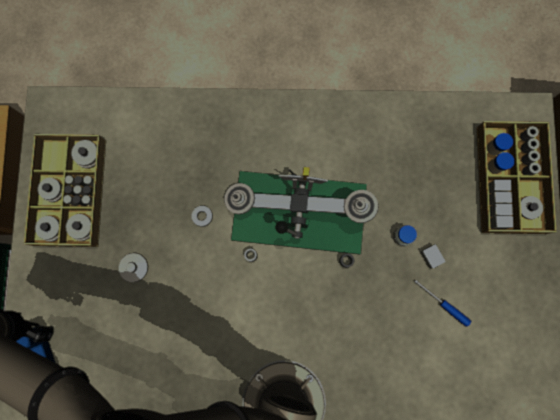

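The side view shows the knob near (298,193) and the flag near (247,164). The top view shows the knob near (281,227), the flag near (306,171), and plate corners at about (240,172), (367,183), (362,254) and (232,241). I'll enlarge both.

```bash
python3 - <<'E'
import cv2,numpy as np
s=cv2.imread("pics/side0.png")[150:310,210:340];t=cv2.imread("pics/top0.png")[155:265,225:380]
a=cv2.resize(s,None,fx=3,fy=3,interpolation=cv2.INTER_CUBIC);b=cv2.resize(t,None,fx=2.6,fy=2.6,interpolation=cv2.INTER_CUBIC)
c=np.zeros((480,a.shape[1]+b.shape[1],3),np.uint8);c[:a.shape[0],:a.shape[1]]=a;c[:b.shape[0],a.shape[1]:]=b
print(c.shape,a.shape);cv2.imwrite("pics/crop0.png",np.clip(c*1.5,0,255).astype(np.uint8))
E
```

```text
(480, 793, 3) (480, 390, 3)
```

View pics/crop0.png

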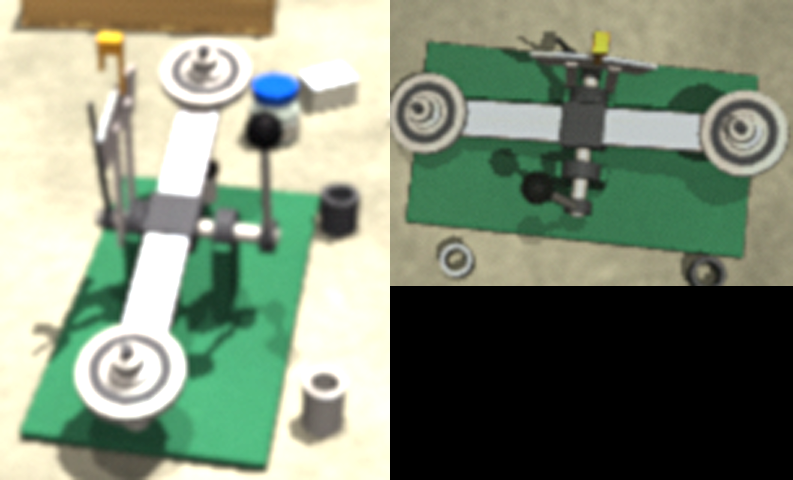

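```bash
cat > h.py <<'E'
import numpy as np,cv2
from scipy.optimize import least_squares
from station import bot
def proj(n,P,m=None):
    m=m or bot.camera_model(n);T=m["camera_from_world"];c=T[:3,:3]@np.asarray(P,float).T+T[:3,3:];u=m["camera_matrix"]@c
    return (u[:2]/u[2]).T
def tri(obs):
    "obs: list of (name or model,(u,v))"
    f=lambda p:np.concatenate([proj(n if isinstance(n,str) else None,[p],None if isinstance(n,str) else n)[0]-uv for n,uv in obs])
    r=least_squares(f,[.6,0,.2]);return r.x,np.sqrt(np.mean(r.fun**2))
def rig(p,L):
    c,s=np.cos(p[2]),np.sin(p[2]);L=np.atleast_2d(L)
    return np.c_[p[0]+c*L[:,0]-s*L[:,1],p[1]+s*L[:,0]+c*L[:,1],L[:,2]]
def arc(x,r,a):return [x,-r*np.sin(a),.1+r*np.cos(a)]
E
cat > fit.py <<'E'
from h import *
S=lambda u,v:(u/3+210,v/3+150)
T=lambda u,v:((u-390)/2.6+225,v/2.6+155)
print("knob",tri([("side",S(264,130)),("top",T(537,188))]))
C=[[.11,.2,.012],[.11,-.2,.012],[-.11,-.2,.012],[-.11,.2,.012]]
ct=np.array([T(427,42),T(757,75),T(742,256),T(407,221)]);cs=np.array([S(23,433),S(318,195),S(266,461)])
def f(p):
    W=rig(p,C);k=rig(p,arc(-.09,.15,p[3]))
    return np.concatenate([(proj("top",W)-ct).ravel(),(proj("side",W[[0,2,3]])-cs[[0,1,2]]).ravel(),2*(proj("top",k)-T(537,188)).ravel(),2*(proj("side",k)-S(264,130)).ravel()])
r=least_squares(f,[.65,0,0,-.3]);p=r.x;print(p,np.round(r.fun,1))
print("knob",rig(p,arc(-.09,.15,p[3])),"pivot",rig(p,[-.09,0,.1]))
for a in(-.25,-.1,-.05,0,.05,.1):
    P=rig(p,arc(.062,.16,a));u=proj("side",P)[0];v=proj("top",P)[0];print(a,(u-[210,150])*3,(v-[225,155])*2.6+[390,0])
E
python3 fit.py
```

```text
knob (array([0.48952094, 0.01230928, 0.24373359]), np.float64(0.14523811500924574))
[ 0.57149591 -0.03796334 -0.08643254 -0.29138586] [-0.  -2.4  0.6 -2.6  0.8 -1.8 -0.7 -1.5 -3.5 -0.9 -1.2 -1.4 -1.2  0.4
 -0.4  2.6  3.5  0.4]
knob [[0.48555179 0.01273703 0.243677  ]] pivot [[ 0.48183188 -0.0301941   0.1       ]]
-0.25 [ 94.6401849  101.85091638] [555.28722624  41.44982632]
-0.1 [101.01652472  83.70978633] [578.64779281  42.79468659]
-0.05 [103.18025309  78.49889627] [586.55871315  43.43418358]
0 [105.35131017  73.72373064] [594.48705267  44.16627137]
0.05 [107.52286126  69.39189992] [602.40573882  44.98852684]
0.1 [109.68828152  65.5091013 ] [610.28772191  45.89813447]
```

The knob triangulates to (0.4895, 0.012, 0.244), and its expected height is 0.2437, so that holds. Rig yaw is about -0.086. Next I move over the knob with the closing line along the pivot axis.

Emit:
send_rows --pt "-30 -32 -20" --pt "-60 -65 -50" --pt "-86 -93 -80" --pt "-114 -124 -100" --pt "-142 -154 -100" --pt "-170 -184 -100" --pt "-198 -214 -100" --pt "-226 -245 -100" --roll '[5,10,15,20,25,30,35,40]' --claw '[1,1,1,1,1,1,1,1]' --force 40

```text
t: 0.77
eef_pos: [0.3539, 0.3443, 0.3312]
tool_rot: [-0.0, 0.506, 0.862, 0.0]
contact_force: [0.7, -0.1, 1.1]
gripper_width: 1.0
grasp_force: 0.0
```

```bash
cat > go.py <<'E'
import sys;from h import *
from scipy.spatial.transform import Rotation as R
def tool(o):return R.from_quat(np.roll(o["tool_rot"],-1)).as_matrix()
def rel(target,yang):
    o=bot.get_obs();M=tool(o);d=M.T@(np.array(target)-o["eef_pos"])*1000
    a=np.degrees(np.arctan2(M[1,1],M[0,1]));t=np.degrees(yang)-a
    print("t",o["t"],"slide",np.round(d,1),"roll",round(-((t+90)%180-90),1),np.round(o["eef_pos"],4),"q",np.round(o["q"],2),"F",np.round(o["contact_force"],2))
if __name__=="__main__":
    x=list(map(float,sys.argv[1:4]));rel(x,float(sys.argv[4]))
E
python3 go.py .4885 .0123 .33 -.0864
```

```text
t 0.7667 slide [-355.5  -44.2    1. ] roll 34.1 [0.3539 0.3443 0.3312] q [-1.12  0.08  0.24  1.86 -0.02  1.2  -0.37] F [ 0.7  -0.12  1.13]
```

Emit:
send_rows --pt "-41 -5 0" --pt "-82 -10 0" --pt "-123 -16 0" --pt "-164 -21 0" --pt "-205 -27 0" --pt "-246 -32 0" --pt "-290 -38 0" --pt "-332 -43 0" --roll '[5,10,15,20,25,29,32,34.4]' --claw '[1,1,1,1,1,1,1,1]'

```text
t: 1.43
eef_pos: [0.4776, 0.0369, 0.331]
tool_rot: [-0.0, 0.738, 0.675, 0.0]
contact_force: [1.3, 0.6, -0.0]
gripper_width: 1.001
grasp_force: 0.0
```

```bash
python3 - <<'E'
from go import *
ims=[]
m=bot.camera_model("wrist");w=bot.read_camera("wrist");t=bot.read_camera("top")
rel([.4885,.0123,.225],-.0864)
np.savez("w1.npz",w=w,K=m["camera_matrix"],T=m["camera_from_world"])
cv2.imwrite("pics/w1.png",w[:,:,::-1]);cv2.imwrite("pics/t1.png",t[:,:,::-1])
print(np.round(np.linalg.inv(m["camera_from_world"]),3),m["camera_matrix"][0])
E
```

```text
t 1.5333 slide [-18.2  11.3 106.3] roll -0.8 [0.479  0.0317 0.3313] q [-0.76  0.04  0.6   1.9  -0.02  1.2  -0.26] F [0.44 0.12 0.14]
[[ 0.996 -0.087 -0.027  0.485]
 [-0.091 -0.955 -0.283  0.109]
 [-0.001  0.284 -0.959  0.474]
 [ 0.     0.     0.     1.   ]] [290.85688415   0.         278.1177621 ]
```

View pics/w1.png

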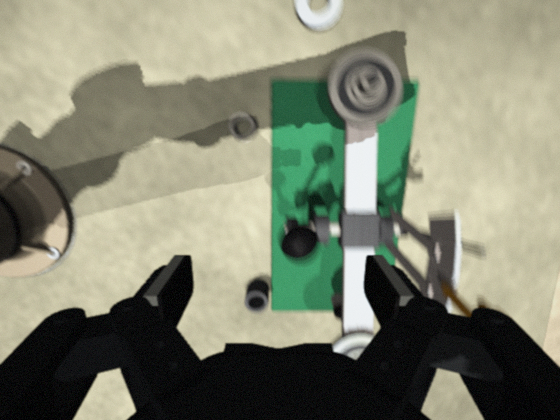

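The wrist view shows the knob at (300,240), the beam hub at (365,87), and the flag and pointer at the lower right around (460,290). I'll shift over to get a better look at the flag before grasping.

Emit:
send_rows --pt "-10 15 -10" --pt "-20 30 -20" --pt "-30 45 -20" --pt "-38 55 -20" --pt "-38 55 -20" --pt "-38 55 -20" --pt "-38 55 -20" --pt "-38 55 -20" --roll '[0,0,0,0,0,0,0,0]' --claw '[1,1,1,1,1,1,1,1]'

```text
t: 2.2
eef_pos: [0.5284, -0.0026, 0.3507]
tool_rot: [-0.0, 0.737, 0.676, -0.0]
contact_force: [0.6, -0.2, -0.1]
gripper_width: 1.0
grasp_force: 0.0
```

```bash
python3 - <<'E'
from go import *
m=bot.camera_model("wrist");w=bot.read_camera("wrist")
rel([.4885,.0123,.225],-.0864)
np.savez("w2.npz",w=w,K=m["camera_matrix"],T=m["camera_from_world"])
p=[.5755,-.038,-.0864]
M=dict(camera_matrix=m["camera_matrix"],camera_from_world=m["camera_from_world"])
for a in(-.25,0,.05,.1):print(a,proj(None,rig(p,arc(.062,.16,a)),M))
u,v=proj(None,rig(p,arc(.062,.16,0)),M)[0].astype(int);u=min(u,480);v=min(max(v,70),340)
print(u,v,"scale 4, origin",u-80,v-70)
c=w[v-70:v+70,u-80:u+80,::-1];cv2.imwrite("pics/w2c.png",np.clip(1.5*cv2.resize(c,None,fx=4,fy=4,interpolation=cv2.INTER_CUBIC).astype(float),0,255))
E
```

```text
t 2.25 slide [ 11.5 -41.1 125.9] roll 0.0 [ 0.5285 -0.0027  0.3509] q [-0.68  0.14  0.65  1.78 -0.09  1.25 -0.1 ] F [ 0.03  0.33 -0.42]
-0.25 [[409.92607871 197.64881557]]
0 [[406.56334426 243.09106574]]
0.05 [[405.33006805 251.38806619]]
0.1 [[403.93731286 259.29768922]]
406 243 scale 4, origin 326 173[ WARN:0@0.611] global loadsave.cpp:1063 imwrite_ Unsupported depth image for selected encoder is fallbacked to CV_8U.
```

View pics/w2c.png

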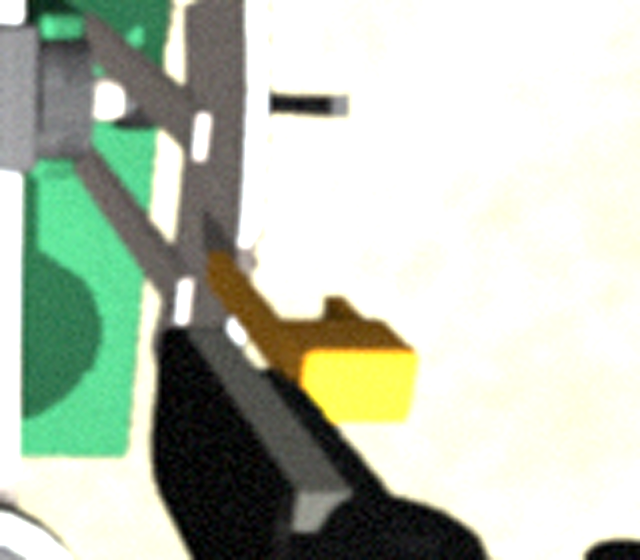

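The crop (scale 4, origin (326,173)) shows the pointer end near (340,104), where I predicted it. The flag's cap is at (355,385) and its short lower tip near (333,300), partly covered by its own bridge. I'll look again from the outer side, where the tip hangs free.

Emit:
send_rows --pt "-4 27 -5" --pt "-8 54 -5" --pt "-12 85 -5" --pt "-16 115 -5" --pt "-20 145 -5" --pt "-24 170 -5" --pt "-26 189 -5" --pt "-26 189 -5" --roll '[0,0,0,0,0,0,0,0]' --claw '[1,1,1,1,1,1,1,1]'

```text
t: 2.92
eef_pos: [0.7172, -0.0457, 0.3543]
tool_rot: [0.0, 0.737, 0.676, -0.001]
contact_force: [-0.6, 0.7, -0.1]
gripper_width: 1.0
grasp_force: 0.0
```

```bash
python3 - <<'E' 2>/dev/null
from go import *
bot.read_camera("top")
m=bot.camera_model("wrist");w=bot.read_camera("wrist")
rel([.4885,.0123,.225],-.0864)
np.savez("w3.npz",w=w,K=m["camera_matrix"],T=m["camera_from_world"])
p=[.5755,-.038,-.0864]
M=dict(camera_matrix=m["camera_matrix"],camera_from_world=m["camera_from_world"])
for a in(-.25,0,.05,.1):print(a,proj(None,rig(p,arc(.062,.16,a)),M))
u,v=proj(None,rig(p,arc(.062,.16,-.05)),M)[0].astype(int);u=min(max(u,80),480);v=min(max(v,70),350)
print(u,v,"scale 4, origin",u-80,v-70)
c=w[v-70:v+70,u-80:u+80,::-1];cv2.imwrite("pics/w3c.png",np.clip(1.5*cv2.resize(c,None,fx=4,fy=4,interpolation=cv2.INTER_CUBIC).astype(float),0,255))
E
```

```text
t 3.0167 slide [  38.  -230.5  130.6] roll -0.1 [ 0.715  -0.0456  0.3553] q [-0.42  0.54  0.65  1.31 -0.32  1.4   0.13] F [0.29 0.03 0.53]
-0.25 [[184.0822241  165.54805997]]
0 [[186.60554696 212.43289151]]
0.05 [[187.51983286 221.13567946]]
0.1 [[188.55016521 229.48111427]]
185 203 scale 4, origin 105 133
```

View pics/w3c.png

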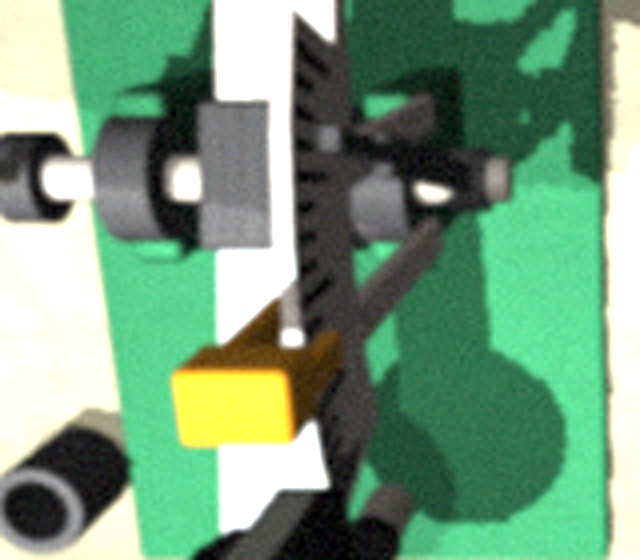

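The crop (scale 4, origin (105,133)) shows the pointer end at (328,137) and the flag's lower tip near (342,340), which puts the flag at about +0.02. I'll enlarge both views to refine that.

```bash
python3 - <<'E' 2>/dev/null
import numpy as np,cv2
a=np.load("w3.npz")["w"];b=np.load("w2.npz")["w"]
f=lambda w,u,v:cv2.resize(w[v:v+70,u:u+50,::-1],None,fx=8,fy=8,interpolation=cv2.INTER_CUBIC)
c=np.hstack([f(a,165,158),f(b,385,190)]).astype(float)*2.0
cv2.imwrite("pics/z.png",np.clip(c,0,255))
E
```

```text
(no output)
```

View pics/z.png

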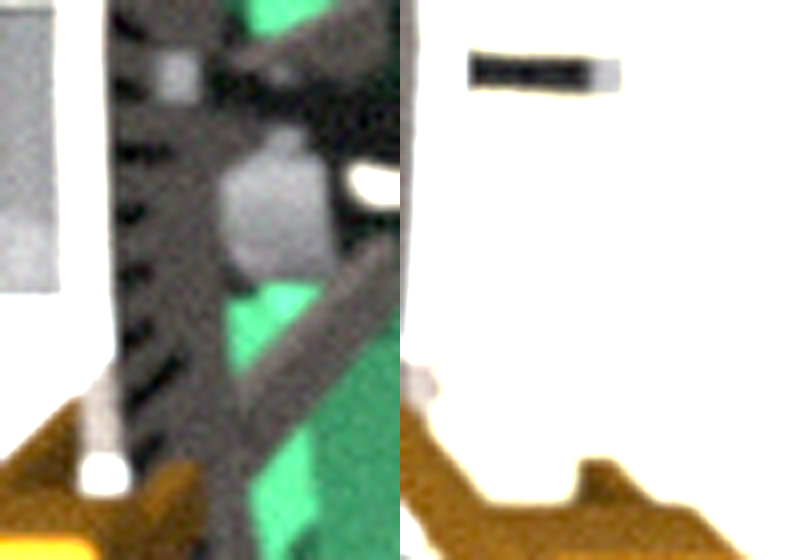

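The enlarged crops show the pointer end at (180,78) left and (605,72) right, with the flag tip near (200,485) left and (582,480) right. That gives a flag angle of about 0.025. I'm returning over the knob and building the beam-angle reader from the side camera.

Emit:
send_rows --pt "6 -33 0" --pt "12 -66 0" --pt "18 -100 10" --pt "24 -135 20" --pt "30 -170 20" --pt "34 -205 20" --pt "38 -230 20" --pt "38 -230 20" --roll '[0,0,0,0,0,0,0,0]' --claw '[1,1,1,1,1,1,1,1]'

```text
t: 3.68
eef_pos: [0.484, 0.0132, 0.3358]
tool_rot: [-0.002, 0.736, 0.677, 0.001]
contact_force: [-0.3, -0.4, -0.9]
gripper_width: 1.001
grasp_force: 0.0
```

```bash
python3 - <<'E'
from go import *
bot.read_camera("side")
m=bot.camera_model("wrist");w=bot.read_camera("wrist")
z=np.load("w1.npz");m1=dict(camera_matrix=z["K"],camera_from_world=z["T"])
def knob(img,M,p=(.489,.0123,.2437)):
    c=proj(None,[p],M)[0]; g=img.max(2).astype(np.uint8)
    mask=(g<40).astype(np.uint8);yy,xx=np.indices(g.shape);mask[np.hypot(xx-c[0],yy-c[1])>32]=0
    mask=cv2.morphologyEx(mask,cv2.MORPH_OPEN,cv2.getStructuringElement(2,(11,11)))
    n,l,s,ce=cv2.connectedComponentsWithStats(mask);k=1+np.argmax(s[1:,4]);print(c,ce[k],s[k]);return ce[k]
k1=knob(z["w"],m1);k2=knob(w,m)
S=(298,193.3);T=((537-390)/2.6+225,188/2.6+155)
print(tri([(m1,k1),(m,k2)]),tri([("side",S),("top",T),(m1,k1),(m,k2)]))
rel([.4885,.0123,.225],-.0864)
E
```

```text
[293.7546417  236.47252684] [298.88087774 238.34796238] [282 225  35  29 638]
[280.94109344 209.19507845] [284.54269972 209.19559229] [ 266  191   37   38 1089]
(array([0.49236391, 0.01729122, 0.26044432]), np.float64(0.2326046280353941)) (array([0.49229977, 0.01169562, 0.24498306]), np.float64(0.8524785491270849))
t 3.7833 slide [ -0.7   0.3 111.6] roll 0.1 [0.4881 0.0127 0.3366] q [-0.77  0.06  0.66  1.88 -0.04  1.21 -0.18] F [ 0.42 -0.11  0.35]
```

Emit:
send_rows --pt "-1 3 20" --pt "-1 3 40" --pt "-1 3 60" --pt "-1 3 80" --pt "-1 3 98" --pt "-1 3 108" --pt "-1 3 114" --pt "-1 3 114" --roll '[0,0,0,0,0,0,0,0]' --claw '[1,1,1,1,1,1,0.9,0.8]' --force 30

```text
t: 4.45
eef_pos: [0.4921, 0.0104, 0.2212]
tool_rot: [-0.0, 0.737, 0.675, -0.001]
contact_force: [0.4, 0.4, 0.5]
gripper_width: 0.802
grasp_force: 0.0
```

```bash
cat > theta.py <<'E'
from go import *
P=[.5755,-.038,-.0864]           # rig x,y,yaw
SIDE=bot.camera_model("side")
def bp(y,x,h,th):                # beam point -> world
    c,s=np.cos(th),np.sin(th);return rig(P,np.c_[x,y*c-h*s,.1+y*s+h*c])
X=np.array([-.05,.05,.05,-.05]);Y=np.array([.13,.13,.235,.235]);H0=.028
def quad(th):return proj(None,bp(Y,X,np.full(4,H0),th),SIDE).astype(np.float32)
def prep(im):
    g=cv2.cvtColor(im,cv2.COLOR_RGB2GRAY).astype(np.float32)
    return cv2.GaussianBlur(g,(0,0),.8)-cv2.GaussianBlur(g,(0,0),5)
def theta(im,ref,th0=-.25):
    a,b=prep(ref),prep(im)
    N=140;sq=np.float32([[0,0],[N,0],[N,N],[0,N]])
    A=cv2.warpPerspective(a,cv2.getPerspectiveTransform(quad(th0),sq),(N,N))
    def cc(t):
        B=cv2.warpPerspective(b,cv2.getPerspectiveTransform(quad(t),sq),(N,N));return np.corrcoef(A.ravel(),B.ravel())[0,1]
    g=np.linspace(-.3,.28,59);c=[cc(t) for t in g];t0=g[np.argmax(c)]
    from scipy.optimize import minimize_scalar
    r=minimize_scalar(lambda t:-cc(t),bounds=(t0-.012,t0+.012),method="bounded",options=dict(xatol=1e-4));return r.x,-r.fun
E
python3 - <<'E' 2>/dev/null
from theta import *
o=bot.get_obs();print(o["eef_pos"],o["contact_force"],o["gripper_width"])
im=bot.read_camera("side");im0=cv2.imread("pics/side0.png")[:,:,::-1]
print(theta(im,np.ascontiguousarray(im0)))
q=quad(-.25);print(q)
v=im.copy();cv2.polylines(v,[np.int32(quad(-.25))],True,(255,0,0));cv2.polylines(v,[np.int32(quad(.0))],True,(0,0,255))
w=bot.read_camera("wrist")
cv2.imwrite("pics/g.png",np.hstack([cv2.resize(v[120:330,180:340,::-1],None,fx=2,fy=2),cv2.resize(w[:,:,::-1],None,fx=.8,fy=.8)[:420].copy() if 0 else cv2.copyMakeBorder(cv2.resize(w[:,:,::-1],None,fx=.8,fy=.8),0,84,0,0,0)]))
E
```

```text
[0.49211691 0.01043101 0.22118256] [0.38672779 0.44971666 0.491923  ] 0.801657467330649
(np.float64(-0.2501791082613377), np.float64(0.8471147133237041))
[[277.015   259.2917 ]
 [239.35454 255.05527]
 [229.6615  290.03937]
 [269.58487 295.05466]]
```

View pics/g.png

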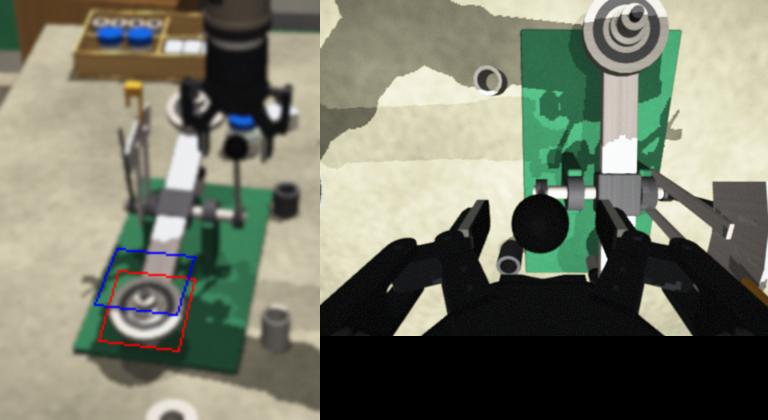

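The fingers straddle the knob (540,222 in the right half) and the tracking quad sits on the near hub. The reader gives -0.2502 against the true -0.25. Closing now.

Emit:
send_rows --pt "0 0 0" --pt "0 0 0" --pt "0 0 0" --pt "0 0 0" --pt "0 0 0" --pt "0 0 0" --pt "0 0 0" --pt "0 0 0" --roll '[0,0,0,0,0,0,0,0]' --claw '[0.65,0.55,0.45,0.38,0.3,0.3,0.3,0.3]' --force 30

```text
t: 5.22
eef_pos: [0.4912, 0.0117, 0.2224]
tool_rot: [-0.001, 0.737, 0.676, -0.0]
contact_force: [-5.5, 2.6, 6.8]
gripper_width: 0.378
grasp_force: 29.1
```

```bash
python3 - <<'E' 2>/dev/null
from theta import *
o=bot.get_obs();print(o["eef_pos"],o["contact_force"],o["torque"],o["gripper_width"],o["grasp_force"])
im=bot.read_camera("side");im0=np.ascontiguousarray(cv2.imread("pics/side0.png")[:,:,::-1])
np.save("ref.npy",im);print(theta(im,im0))
for i in range(3):print(theta(bot.read_camera("side"),im))
E
```

```text
[0.4911816  0.01167208 0.22238987] [-5.53019134  2.5700388   6.75273891] [ 0.54448903  1.26297146 -0.00172059] 0.37804506958204037 29.08711016178131
(np.float64(-0.2502042596014536), np.float64(0.8472421493820058))
(np.float64(-0.2500006902234451), np.float64(0.9999698148822688))
(np.float64(-0.2499987633110529), np.float64(0.9999741245130404))
(np.float64(-0.2500144623309009), np.float64(0.9999712004645908))
```

Grasp is firm at 29 N, and the image readings are almost noiseless (about 1e-5). Next is an estimator and planner: a model fit, then the optimised next 8 rows.

```bash
cat > loop.py <<'E'
"usage: loop.py init | ramp PHI NROWS | go THETA T   (assumes the previously printed rows were sent)"
import sys,json,os
from theta import *
from scipy.optimize import least_squares
K,C,DT,PHI0=.40,.03,1/120,-.29
ref=np.load("ref.npy")
def sim(th,w,fa,par,phic,n):
    "phic(i): commanded lever angle at step i; returns arrays th,w,fa"
    d,kg,J,tau=par;out=np.empty((n+1,3));out[0]=th,w,fa
    for i in range(n):
        fd=(phic[i]-fa)/tau;a=(kg*th+d+K*(fa-th)+C*(fd-w))/J
        w+=a*DT;th+=w*DT;fa+=fd*DT
        if th<-.25:th,w=-.25,max(w,0)
        if th>.25:th,w=.25,min(w,0)
        out[i+1]=th,w,fa
    return out
PR=np.array([0,.5,.063,.05]);SG=np.array([.07,.0125,.0015,.015])
def fit(S):
    t1=S["t"];ms=[m for m in S["meas"] if m[0]>t1-3.6]
    kt,kp=np.array(S["knots"]).T;t0=ms[0][0]-.02
    ts=t0+DT*np.arange(int(np.ceil((t1-t0)/DT))+1);phic=np.interp(ts,kt,kp);f0=np.interp(t0-.05,kt,kp)
    mt=np.array([m[0] for m in ms]);my=np.array([m[1] for m in ms])
    rest=my[0]<-.2495;x0=np.r_[my[0],0 if len(ms)<2 else (my[1]-my[0])/(mt[1]-mt[0]),S["par"]]
    def res(x):
        o=sim(x[0],x[1],f0,x[2:],phic,len(ts)-1)
        return np.r_[(np.interp(mt,ts,o[:,0])-my)/.0007,(x[2:]-PR)/SG,(x[1]/.002 if rest else 0)]
    r=least_squares(res,x0,x_scale=[.01,.02,.02,.01,.001,.01],diff_step=1e-4)
    o=sim(r.x[0],r.x[1],f0,r.x[2:],phic,len(ts)-1);n=len(mt)
    S["par"]=list(r.x[2:]);print("d,kg,J,tau",np.round(r.x[2:],4),"res mrad",np.round(r.fun[:n]*.7,1)[-6:])
    return o[-1]
def rows(pc,phi):
    phi=np.asarray(phi);X=np.round(2*150*-(np.sin(phi)-np.sin(pc)))/2
    f=np.arcsin(np.clip(np.sin(pc)-X/150,-1,1));Z=np.round(2*150*-(np.cos(f)-np.cos(pc)))/2
    return X,Z,f
def main():
    a=sys.argv
    if a[1]=="init":S=dict(pc=PHI0,knots=[[0,PHI0]],meas=[],par=list(PR),t=0,pend=None,e0=bot.get_obs()["eef_pos"].tolist())
    else:S=json.load(open("S.json"))
    o=bot.get_obs();t=float(o["t"])
    if S["pend"]:
        S["knots"].append([t-8/12,S["pc"]])
        S["knots"]+=[[t-8/12+(i+1)/12,f] for i,f in enumerate(S["pend"])];S["pc"]=S["pend"][-1]
    for i in range(2):
        tt=float(bot.get_obs()["t"]);th,c=theta(bot.read_camera("side"),ref);S["meas"].append([tt,float(th)])
    S["t"]=float(bot.get_obs()["t"]);S["knots"].append([S["t"],S["pc"]])
    e=np.array(bot.get_obs()["eef_pos"])-S["e0"];ly=e@[.0863,.9963,0]
    x=fit(S);print("t %.2f meas %s c %.3f | th %.4f w %.4f phi %.3f cmd %.3f eef %.3f windup %.3f F %s"%(S["t"],np.round([m[1] for m in S["meas"][-2:]],4),c,*x,S["pc"],np.arcsin(np.sin(PHI0)-ly/.15),x[2]-x[0],np.round(bot.get_obs()["contact_force"],1)))
    pc=S["pc"]
    if a[1]=="init":S["pend"]=None;json.dump(S,open("S.json","w"));return
    if a[1]=="ramp":phi=np.interp(np.arange(1,9),[0,int(a[3])],[pc,float(a[2])])
    else:
        tgt,T=float(a[2]),float(a[3]);H=[8,12,8] # rows in call, hold steps, rows
        n=26*10;tt=DT*np.arange(n+1);s=np.clip(tt/T,0,1)
        # quintic reference from present state
        c=np.linalg.solve(np.array([[T**3,T**4,T**5],[3*T**2,4*T**3,5*T**4],[6*T,12*T**2,20*T**3]]),[tgt-x[0]-x[1]*T,-x[1],0])
        q=np.minimum(tt,T);rf=x[0]+x[1]*q+c@np.array([q**3,q**4,q**5])
        kt=np.r_[np.arange(9),9.2+np.arange(9),26]/12
        def run(p):
            k=np.r_[pc,p[:8],p[7],p[8:],p[15]];return k,sim(*x,S["par"],np.interp(tt,kt,k),n)
        def res(p):
            k,o=run(p);dk=np.diff(np.r_[pc,p]);return np.r_[(o[::5,0]-rf[::5])/.004,(o[-1,:1]-rf[-1])/.004,(o[-1,1])/.02,dk/.05,np.diff(dk)/.04]
        phi=least_squares(res,np.full(16,pc),max_nfev=12).x
    X,Z,f=rows(pc,phi)
    pr=np.r_[f,np.full(2,f[-1])];o2=sim(*x,S["par"],np.interp(DT*np.arange(97),np.arange(11)/12,np.r_[pc,pr]),96)
    print("pred th",np.round(o2[::16,0],3),"phi",np.round(f,3),"maxwind %.2f"%np.abs(o2[:,2]-o2[:,0]).max())
    print("slide",json.dumps([[float(u),0,float(v)] for u,v in zip(X,Z)]))
    S["pend"]=f.tolist();json.dump(S,open("S.json","w"))
main()
E
python3 loop.py init; python3 loop.py ramp -.15 4
```

```text
d,kg,J,tau [0.    0.5   0.063 0.05 ] res mrad [ 0. -0.]
t 5.52 meas [-0.25 -0.25] c 1.000 | th -0.2500 w 0.0000 phi -0.290 cmd -0.290 eef -0.290 windup -0.040 F [-6.3  2.4  6.5]
d,kg,J,tau [0.    0.5   0.063 0.05 ] res mrad [ 0. -0. -0. -0.]
t 5.62 meas [-0.25 -0.25] c 1.000 | th -0.2500 w 0.0000 phi -0.290 cmd -0.290 eef -0.290 windup -0.040 F [-5.1  3.1  7.5]
pred th [-0.25 -0.25 -0.25 -0.25 -0.25 -0.25 -0.25] phi [-0.255 -0.221 -0.184 -0.15  -0.15  -0.15  -0.15  -0.15 ] maxwind 0.10
slide [[-5.0, 0, -1.5], [-10.0, 0, -2.5], [-15.5, 0, -3.5], [-20.5, 0, -4.5], [-20.5, 0, -4.5], [-20.5, 0, -4.5], [-20.5, 0, -4.5], [-20.5, 0, -4.5]]
```

Emit:
send_rows --pt "-5 0 -1.5" --pt "-10 0 -2.5" --pt "-15.5 0 -3.5" --pt "-20.5 0 -4.5" --pt "-20.5 0 -4.5" --pt "-20.5 0 -4.5" --pt "-20.5 0 -4.5" --pt "-20.5 0 -4.5" --roll '[0,0,0,0,0,0,0,0]' --claw '[0.3,0.3,0.3,0.3,0.3,0.3,0.3,0.3]'

```text
t: 6.28
eef_pos: [0.4893, -0.0089, 0.2267]
tool_rot: [-0.001, 0.737, 0.676, -0.0]
contact_force: [-5.3, 2.7, 6.5]
gripper_width: 0.381
grasp_force: 29.7
```

```bash
python3 loop.py ramp -.06 4
```

```text
d,kg,J,tau [0.    0.5   0.063 0.05 ] res mrad [ 0.  -0.  -0.  -0.  -2.1 -2.1]
t 6.38 meas [-0.2479 -0.2479] c 0.877 | th -0.2500 w 0.0000 phi -0.150 cmd -0.150 eef -0.149 windup 0.100 F [-5.1  1.8  6.1]
pred th [-0.25 -0.25 -0.25 -0.25 -0.25 -0.25 -0.25] phi [-0.126 -0.106 -0.083 -0.059 -0.059 -0.059 -0.059 -0.059] maxwind 0.19
slide [[-3.5, 0, -0.5], [-6.5, 0, -1.0], [-10.0, 0, -1.0], [-13.5, 0, -1.5], [-13.5, 0, -1.5], [-13.5, 0, -1.5], [-13.5, 0, -1.5], [-13.5, 0, -1.5]]
```

Emit:
send_rows --pt "-3.5 0 -0.5" --pt "-6.5 0 -1" --pt "-10 0 -1" --pt "-13.5 0 -1.5" --pt "-13.5 0 -1.5" --pt "-13.5 0 -1.5" --pt "-13.5 0 -1.5" --pt "-13.5 0 -1.5" --roll '[0,0,0,0,0,0,0,0]' --claw '[0.3,0.3,0.3,0.3,0.3,0.3,0.3,0.3]'

```text
t: 7.05
eef_pos: [0.4881, -0.0226, 0.2279]
tool_rot: [-0.001, 0.737, 0.676, -0.001]
contact_force: [-5.6, 2.2, 4.7]
gripper_width: 0.378
grasp_force: 29.9
```

```bash
python3 loop.py ramp .02 4
```

```text
d,kg,J,tau [0.    0.5   0.063 0.05 ] res mrad [-0.  -0.  -2.1 -2.1 -1.5 -1.5]
t 7.15 meas [-0.2485 -0.2485] c 0.848 | th -0.2500 w 0.0000 phi -0.059 cmd -0.059 eef -0.058 windup 0.191 F [-6.   3.   3.6]
pred th [-0.25 -0.25 -0.25 -0.25 -0.25 -0.25 -0.25] phi [-0.039 -0.019  0.001  0.021  0.021  0.021  0.021  0.021] maxwind 0.27
slide [[-3.0, 0, -0.0], [-6.0, 0, -0.0], [-9.0, 0, -0.5], [-12.0, 0, -0.0], [-12.0, 0, -0.0], [-12.0, 0, -0.0], [-12.0, 0, -0.0], [-12.0, 0, -0.0]]
```

Emit:
send_rows --pt "-3 0 0" --pt "-6 0 0" --pt "-9 0 -0.5" --pt "-12 0 0" --pt "-12 0 0" --pt "-12 0 0" --pt "-12 0 0" --pt "-12 0 0" --roll '[0,0,0,0,0,0,0,0]' --claw '[0.3,0.3,0.3,0.3,0.3,0.3,0.3,0.3]'

```text
t: 7.82
eef_pos: [0.487, -0.0348, 0.2278]
tool_rot: [-0.001, 0.737, 0.676, -0.001]
contact_force: [-6.6, 3.0, 4.2]
gripper_width: 0.38
grasp_force: 30.6
```

```bash
python3 loop.py ramp .08 4; python3 - <<'E'
from theta import *
np.save("cand.npy",bot.read_camera("side"))
E
```

```text
d,kg,J,tau [0.    0.5   0.063 0.05 ] res mrad [-2.1 -2.1 -1.5 -1.5 -0.8 -0.8]
t 7.92 meas [-0.2492 -0.2492] c 0.819 | th -0.2500 w 0.0000 phi 0.021 cmd 0.021 eef 0.025 windup 0.271 F [-7.2  2.3  4. ]
pred th [-0.25  -0.25  -0.25  -0.249 -0.246 -0.24  -0.233] phi [0.034 0.051 0.064 0.081 0.081 0.081 0.081 0.081] maxwind 0.33
slide [[-2.0, 0, 0.0], [-4.5, 0, 0.0], [-6.5, 0, 0.5], [-9.0, 0, 0.5], [-9.0, 0, 0.5], [-9.0, 0, 0.5], [-9.0, 0, 0.5], [-9.0, 0, 0.5]]
```

Emit:
send_rows --pt "-2 0 0" --pt "-4.5 0 0" --pt "-6.5 0 0.5" --pt "-9 0 0.5" --pt "-9 0 0.5" --pt "-9 0 0.5" --pt "-9 0 0.5" --pt "-9 0 0.5" --roll '[0,0,0,0,0,0,0,0]' --claw '[0.3,0.3,0.3,0.3,0.3,0.3,0.3,0.3]'

```text
t: 8.63
eef_pos: [0.4861, -0.0438, 0.2272]
tool_rot: [-0.001, 0.737, 0.675, -0.001]
contact_force: [-7.1, 1.8, 2.4]
gripper_width: 0.385
grasp_force: 30.7
```

```bash
cp cand.npy ref.npy; python3 - <<'E'
import json
S=json.load(open("S.json"))
for m in S["meas"]:m[1]=-.25
json.dump(S,open("S.json","w"))
E
cp S.json S_before.json; python3 loop.py ramp .15 4
```

```text
d,kg,J,tau [0.0027 0.4999 0.063  0.0497] res mrad [ 0.   0.   0.   0.  -0.1  0.1]
t 8.73 meas [-0.2357 -0.2324] c 0.952 | th -0.2281 w 0.0808 phi 0.081 cmd 0.081 eef 0.085 windup 0.309 F [-7.   1.3  2.9]
pred th [-0.228 -0.215 -0.196 -0.167 -0.127 -0.076 -0.012] phi [0.098 0.114 0.131 0.151 0.151 0.151 0.151 0.151] maxwind 0.32
slide [[-2.5, 0, 0.0], [-5.0, 0, 0.5], [-7.5, 0, 1.0], [-10.5, 0, 1.0], [-10.5, 0, 1.0], [-10.5, 0, 1.0], [-10.5, 0, 1.0], [-10.5, 0, 1.0]]
```

The beam is lifting and the fit is excellent (d≈0.003). Now planning to the flag.

```bash
python3 - <<'E'
import json
S=json.load(open("S.json"));S["pend"]=None;json.dump(S,open("S.json","w"))
E
python3 loop.py go .025 2.2
```

```text
d,kg,J,tau [0.0022 0.4993 0.063  0.0453] res mrad [ 0.   0.  -0.4 -0.3 -0.   0.5]
t 8.83 meas [-0.229  -0.2254] c 0.950 | th -0.2199 w 0.0937 phi 0.081 cmd 0.081 eef 0.085 windup 0.301 F [-5.7  1.9  2.9]Traceback (most recent call last):
  File "loop.py", line 68, in <module>
    main()
    ~~~~^^
  File "loop.py", line 64, in main
    pr=np.r_[f,np.full(2,f[-1])];o2=sim(*x,S["par"],np.interp(DT*np.arange(97),np.arange(11)/12,np.r_[pc,pr]),96)
                                                    ~~~~~~~~~^^^^^^^^^^^^^^^^^^^^^^^^^^^^^^^^^^^^^^^^^^^^^^^^
    return interp_func(x, xp, fp, left, right)
ValueError: fp and xp are not of the same length.
```

```bash
sed -i 's/max_nfev=12).x/max_nfev=12).x[:8]/' loop.py; python3 loop.py go .025 2.0
```

```text
d,kg,J,tau [0.0016 0.4982 0.0631 0.0404] res mrad [ 0.   0.  -0.5 -0.5  0.1  0.4]
t 8.93 meas [-0.221  -0.2165] c 0.948 | th -0.2104 w 0.1071 phi 0.081 cmd 0.081 eef 0.085 windup 0.291 F [-6.   2.4  3.9]
pred th [-0.21  -0.195 -0.179 -0.161 -0.141 -0.118 -0.095] phi [0.064 0.061 0.064 0.067 0.071 0.067 0.057 0.047] maxwind 0.29
slide [[2.5, 0, -0.0], [3.0, 0, -0.0], [2.5, 0, -0.0], [2.0, 0, -0.0], [1.5, 0, -0.0], [2.0, 0, -0.0], [3.5, 0, -0.0], [5.0, 0, -0.5]]
```

Emit:
send_rows --pt "2.5 0 0" --pt "3 0 0" --pt "2.5 0 0" --pt "2 0 0" --pt "1.5 0 0" --pt "2 0 0" --pt "3.5 0 0" --pt "5 0 -0.5" --roll '[0,0,0,0,0,0,0,0]' --claw '[0.3,0.3,0.3,0.3,0.3,0.3,0.3,0.3]'

```text
t: 9.6
eef_pos: [0.4865, -0.039, 0.2275]
tool_rot: [-0.001, 0.738, 0.675, -0.001]
contact_force: [-3.4, 1.0, -3.7]
gripper_width: 0.381
grasp_force: 30.2
```

```bash
python3 loop.py go .025 1.3
```

```text
d,kg,J,tau [-0.0043  0.4776  0.0629  0.0146] res mrad [-0.3 -0.3 -0.4 -0.4  0.4 -0.1]
t 9.70 meas [-0.1352 -0.1281] c 0.917 | th -0.1208 w 0.1335 phi 0.047 cmd 0.047 eef 0.051 windup 0.168 F [-5.9  1.9 -0.5]
pred th [-0.121 -0.103 -0.083 -0.061 -0.039 -0.018 -0.   ] phi [0.051 0.054 0.054 0.054 0.047 0.037 0.021 0.001] maxwind 0.17
slide [[-0.5, 0, 0.0], [-1.0, 0, 0.0], [-1.0, 0, 0.0], [-1.0, 0, 0.0], [-0.0, 0, -0.0], [1.5, 0, -0.0], [4.0, 0, -0.0], [7.0, 0, -0.0]]
```

Emit:
send_rows --pt "-0.5 0 0" --pt "-1 0 0" --pt "-1 0 0" --pt "-1 0 0" --pt "0 0 0" --pt "1.5 0 0" --pt "4 0 0" --pt "7 0 0" --roll '[0,0,0,0,0,0,0,0]' --claw '[0.3,0.3,0.3,0.3,0.3,0.3,0.3,0.3]'

```text
t: 10.37
eef_pos: [0.4872, -0.0324, 0.2276]
tool_rot: [-0.001, 0.738, 0.675, -0.001]
contact_force: [-5.3, 1.2, 1.2]
gripper_width: 0.379
grasp_force: 30.5
```

```bash
python3 loop.py go .025 .8; python3 - <<'E'
from theta import *
np.save("near.npy",bot.read_camera("top"))
E
```

```text
d,kg,J,tau [-0.002   0.4878  0.063   0.0079] res mrad [-0.6 -0.7  0.5  0.1 -0.1  0. ]
t 10.47 meas [-0.0111 -0.0032] c 0.867 | th 0.0052 w 0.1513 phi 0.001 cmd 0.001 eef 0.005 windup -0.005 F [-6.3 -0.   1.7]
pred th [0.005 0.023 0.033 0.034 0.03  0.026 0.024] phi [-0.026 -0.053 -0.069 -0.073 -0.059 -0.036 -0.009  0.011] maxwind 0.11
slide [[4.0, 0, 0.0], [8.0, 0, 0.0], [10.5, 0, 0.5], [11.0, 0, 0.5], [9.0, 0, 0.5], [5.5, 0, 0.0], [1.5, 0, 0.0], [-1.5, 0, 0.0]]
```

Emit:
send_rows --pt "4 0 0" --pt "8 0 0" --pt "10.5 0 0.5" --pt "11 0 0.5" --pt "9 0 0.5" --pt "5.5 0 0" --pt "1.5 0 0" --pt "-1.5 0 0" --roll '[0,0,0,0,0,0,0,0]' --claw '[0.3,0.3,0.3,0.3,0.3,0.3,0.3,0.3]'

```text
t: 11.18
eef_pos: [0.4871, -0.0337, 0.2276]
tool_rot: [-0.001, 0.737, 0.675, -0.001]
contact_force: [-8.3, 2.0, 1.2]
gripper_width: 0.381
grasp_force: 30.6
```

```bash
sed -i 's/^PR=.*/PR=np.array([0,.5,.063,.02]);SG=np.array([.07,.0125,.0015,.003])/' loop.py; python3 loop.py go .025 .8
```

```text
d,kg,J,tau [-0.0008  0.4914  0.0672  0.0146] res mrad [-1.2 -1.5  1.2  1.8 -0.  -0.7]
t 11.28 meas [0.055  0.0568] c 0.817 | th 0.0578 w 0.0323 phi 0.011 cmd 0.011 eef 0.019 windup -0.047 F [-6.9 -0.2  0.5]
pred th [0.058 0.06  0.056 0.045 0.035 0.027 0.024] phi [-0.039 -0.073 -0.079 -0.066 -0.036 -0.003  0.021  0.031] maxwind 0.14
slide [[7.5, 0, 0.0], [12.5, 0, 0.5], [13.5, 0, 0.5], [11.5, 0, 0.5], [7.0, 0, 0.0], [2.0, 0, -0.0], [-1.5, 0, 0.0], [-3.0, 0, 0.0]]
```

Emit:
send_rows --pt "7.5 0 0" --pt "12.5 0 0.5" --pt "13.5 0 0.5" --pt "11.5 0 0.5" --pt "7 0 0" --pt "2 0 0" --pt "-1.5 0 0" --pt "-3 0 0" --roll '[0,0,0,0,0,0,0,0]' --claw '[0.3,0.3,0.3,0.3,0.3,0.3,0.3,0.3]'

```text
t: 11.95
eef_pos: [0.4868, -0.0369, 0.2275]
tool_rot: [-0.001, 0.738, 0.675, -0.001]
contact_force: [-6.5, 0.8, 1.6]
gripper_width: 0.378
grasp_force: 30.5
```

```bash
python3 loop.py go .025 1.0
```

```text
d,kg,J,tau [0.001  0.5118 0.0619 0.0157] res mrad [-1.4 -0.7  1.   1.2 -0.  -0.5]
t 12.05 meas [0.0493 0.0506] c 0.813 | th 0.0519 w 0.0388 phi 0.031 cmd 0.031 eef 0.038 windup -0.021 F [-7.1  0.1  1.4]
pred th [0.052 0.057 0.057 0.051 0.042 0.034 0.028] phi [-0.019 -0.053 -0.066 -0.066 -0.056 -0.036 -0.016  0.004] maxwind 0.12
slide [[7.5, 0, -0.0], [12.5, 0, 0.0], [14.5, 0, 0.5], [14.5, 0, 0.5], [13.0, 0, 0.0], [10.0, 0, 0.0], [7.0, 0, -0.0], [4.0, 0, -0.0]]
```

Readings run a little higher than predicted. The clock stands still between calls, so I'll check the actuation-timing model offline on the log.

```bash
cat > off.py <<'E'
import json,sys;sys.argv=["x","none"]
src=open("loop.py").read().replace("\nmain()\n","\n");exec(src)
S=json.load(open("S.json"));ms=np.array([m for m in S["meas"] if m[0]>7.8]);kt,kp=np.array(S["knots"]).T
ts=np.arange(7.5,S["t"]+DT,DT)
for name in("base","shift","shift+kscale","all"):
    def res(x,full=False):
        d,kg,J,tau,sh,b=x[:6];phic=np.interp(ts+sh,kt,kp)+b*np.clip((ts-8)/4,0,1)
        o=sim(-.25,0,phic[0],[d,kg,J,max(tau,.009)],phic,len(ts)-1)
        pr=(x-[0,.5,.063,.03,0,0])/[.07,.0125,.0015 if name!="all" else .004,.02,1e-5 if name=="base" else .05,1e-5 if name in("base","shift") else .01]
        return np.r_[(np.interp(ms[:,0],ts,o[:,0])-ms[:,1])/.001,pr]
    r=least_squares(res,[0,.5,.063,.03,0,0],x_scale=[.02,.01,.001,.01,.02,.01],diff_step=1e-4)
    print(name,np.round(r.x,4),round(2*r.cost,1),np.round(r.fun[:len(ms)],1))
E
python3 off.py
```

```text
base [ 0.0005  0.4984  0.0655  0.009   0.     -0.    ] 74.6 [ 0.   0.  -1.1 -1.4 -2.1 -2.4 -3.5 -3.9 -0.9 -0.1  3.5  3.7 -0.7 -1.7]
shift [ 0.0015  0.5041  0.0644  0.02    0.0546 -0.    ] 11.9 [ 0.   0.   0.7  0.6  0.3  0.2 -1.5 -2.   0.6  1.2 -0.3  0.4 -0.2  0.1]
shift+kscale [ 0.0025  0.5074  0.0642  0.0206  0.054  -0.0037] 11.5 [ 0.   0.   0.8  0.7  0.5  0.3 -1.5 -1.9  0.4  1.1 -0.2  0.5 -0.2 -0. ]
all [ 0.0014  0.5017  0.068   0.0211  0.0545 -0.0006] 9.2 [ 0.   0.   0.9  0.7  0.5  0.4 -1.1 -1.6  0.2  0.7 -0.1  0.6 -0.1 -0.1]
```

A lead of 0.054 s (each row acts as a step at its start) explains the misfit. Building that in.

```bash
sed -i 's/^PR=.*/PR=np.array([.0015,.504,.0645,.02]);SG=np.array([.01,.006,.001,.002]);SH=.0545/; s/phic=np.interp(ts,kt,kp);f0/phic=np.interp(ts+SH,kt,kp);f0/; s/np.interp(t0-.05,kt,kp)/np.interp(t0+SH-.02,kt,kp)/; s/np.interp(tt,kt,k)/np.interp(tt+SH,kt,k)/; s/np.interp(DT\*np.arange(97),/np.interp(DT*np.arange(97)+SH,/' loop.py
python3 - <<'E'
import json
S=json.load(open("S.json"));S["pend"]=None;S["par"]=[.0015,.504,.0645,.02];json.dump(S,open("S.json","w"))
E
python3 loop.py go .025 1.0
```

```text
d,kg,J,tau [0.0014 0.5058 0.0655 0.0211] res mrad [-0.8 -0.1 -0.4 -0.1  0.2  0.4]
t 12.15 meas [0.0525 0.0553] c 0.813 | th 0.0597 w 0.0789 phi 0.031 cmd 0.031 eef 0.036 windup -0.029 F [-8.3  1.7  1.8]
pred th [0.06  0.068 0.07  0.063 0.051 0.039 0.029] phi [-0.009 -0.049 -0.079 -0.099 -0.099 -0.079 -0.046 -0.006] maxwind 0.17
slide [[6.0, 0, -0.0], [12.0, 0, 0.0], [16.5, 0, 0.5], [19.5, 0, 0.5], [19.5, 0, 0.5], [16.5, 0, 0.5], [11.5, 0, 0.0], [5.5, 0, -0.0]]
```

Emit:
send_rows --pt "6 0 0" --pt "12 0 0" --pt "16.5 0 0.5" --pt "19.5 0 0.5" --pt "19.5 0 0.5" --pt "16.5 0 0.5" --pt "11.5 0 0" --pt "5.5 0 0" --roll '[0,0,0,0,0,0,0,0]' --claw '[0.3,0.3,0.3,0.3,0.3,0.3,0.3,0.3]'

```text
t: 12.82
eef_pos: [0.4874, -0.0309, 0.2276]
tool_rot: [-0.001, 0.737, 0.676, -0.001]
contact_force: [-7.7, 1.3, 1.7]
gripper_width: 0.376
grasp_force: 30.7
```

```bash
python3 loop.py go .025 .8
```

```text
d,kg,J,tau [0.0018 0.5136 0.0631 0.0224] res mrad [ 0.1  0.7  1.5  2.1 -0.7 -0.6]
t 12.92 meas [0.0463 0.0429] c 0.834 | th 0.0389 w -0.0596 phi -0.006 cmd -0.006 eef 0.006 windup -0.045 F [-6.6  0.9  1. ]
pred th [0.039 0.032 0.027 0.025 0.024 0.024 0.025] phi [-0.006 -0.003  0.004  0.007  0.011  0.004 -0.003 -0.009] maxwind 0.04
slide [[0.0, 0, -0.0], [-0.5, 0, -0.0], [-1.5, 0, -0.0], [-2.0, 0, 0.0], [-2.5, 0, 0.0], [-1.5, 0, -0.0], [-0.5, 0, -0.0], [0.5, 0, 0.0]]
```

The measured eef angle differs from the command by up to 0.012, so the arm stops slightly short. I'll use the measured angle as the true lever position.

```bash
python3 - <<'E'
import json,numpy as np
S=json.load(open("S.json"))
bt=[0,8.7,9.7,10.47,11.28,12.05,12.15,12.92];bv=[0,.004,.004,.004,.008,.007,.005,.012]
S["knots"]=[[t,p+float(np.interp(t,bt,bv))] for t,p in S["knots"]]
S["b"]=.012;S["pend"]=None;json.dump(S,open("S.json","w"))
s=open("loop.py").read()
a=s.index('    if S["pend"]:');b=s.index('    x=fit(S)')
s=s[:a]+'''    ea=lambda:np.arcsin(np.sin(PHI0)-(np.array(bot.get_obs()["eef_pos"])-S["e0"])@[.0863,.9963,0]/.15)
    es=[]
    for i in range(2):
        tt=float(bot.get_obs()["t"]);th,c=theta(bot.read_camera("side"),ref);S["meas"].append([tt,float(th)]);es.append(ea())
    b0=S["b"];b1=float(np.mean(es))-(S["pend"][-1] if S["pend"] else S["pc"]);S["b"]=b1
    if S["pend"]:
        S["knots"].append([t-8/12,S["pc"]+b0])
        S["knots"]+=[[t-8/12+(i+1)/12,f+b0+(b1-b0)*(i+1)/8] for i,f in enumerate(S["pend"])];S["pc"]=S["pend"][-1]
    S["t"]=float(bot.get_obs()["t"]);S["knots"].append([S["t"],S["pc"]+b1])
'''+s[b:]
s=s.replace('np.arcsin(np.sin(PHI0)-ly/.15),x[2]','S["pc"]+b1,x[2]')
s=s.replace('np.interp(tt+SH,kt,k)','np.interp(tt+SH,kt,k)+b1').replace('np.r_[pc,pr]),96)','np.r_[pc,pr])+b1,96)')
open("loop.py","w").write(s)
E
python3 loop.py go .025 .8
```

```text
d,kg,J,tau [-5.00e-04  5.02e-01  6.34e-02  2.31e-02] res mrad [ 1.5  2.1 -1.  -0.7  0.   0.4]
t 13.02 meas [0.0394 0.0365] c 0.838 | th 0.0344 w -0.0444 phi 0.002 cmd -0.006 eef 0.002 windup -0.032 F [-7.6  0.9  0.7]
pred th [0.034 0.029 0.026 0.024 0.025 0.025 0.026] phi [-0.006 -0.006  0.001  0.004  0.004  0.001 -0.006 -0.013] maxwind 0.03
slide [[0.0, 0, -0.0], [-0.0, 0, -0.0], [-1.0, 0, -0.0], [-1.5, 0, -0.0], [-1.5, 0, -0.0], [-1.0, 0, -0.0], [0.0, 0, -0.0], [1.0, 0, 0.0]]
```

Emit:
send_rows --pt "0 0 0" --pt "0 0 0" --pt "-1 0 0" --pt "-1.5 0 0" --pt "-1.5 0 0" --pt "-1 0 0" --pt "0 0 0" --pt "1 0 0" --roll '[0,0,0,0,0,0,0,0]' --claw '[0.3,0.3,0.3,0.3,0.3,0.3,0.3,0.3]'

```text
t: 13.68
eef_pos: [0.4874, -0.03, 0.2276]
tool_rot: [-0.001, 0.737, 0.676, -0.001]
contact_force: [-7.1, 0.9, -0.4]
gripper_width: 0.376
grasp_force: 30.5
```

```bash
python3 loop.py go .025 .8;  python3 - <<'E' 2>/dev/null
from theta import *
s=bot.read_camera("side");t=np.load("near.npy")
f=lambda w,u,v,n,m:cv2.resize(w[v:v+m,u:u+n,::-1],None,fx=8,fy=8,interpolation=cv2.INTER_CUBIC)
t=bot.read_camera("top")
cv2.imwrite("pics/n.png",np.clip(np.hstack([f(s,225,155,45,60),f(t,275,155,50,60)]).astype(float)*1.8,0,255))
E
```

```text
d,kg,J,tau [-0.0008  0.5084  0.0628  0.0222] res mrad [-0.9 -0.5  0.2  0.6  0.1 -0.3]
t 13.78 meas [0.023  0.0229] c 0.850 | th 0.0222 w -0.0094 phi -0.008 cmd -0.013 eef -0.008 windup -0.031 F [-6.9  0.3  1.1]
pred th [0.022 0.021 0.022 0.023 0.024 0.025 0.026] phi [-0.006 -0.003  0.001  0.001  0.001 -0.006 -0.009 -0.013] maxwind 0.03
slide [[-1.0, 0, -0.0], [-1.5, 0, -0.0], [-2.0, 0, -0.0], [-2.0, 0, -0.0], [-2.0, 0, -0.0], [-1.0, 0, -0.0], [-0.5, 0, -0.0], [0.0, 0, -0.0]]
```

View pics/n.png

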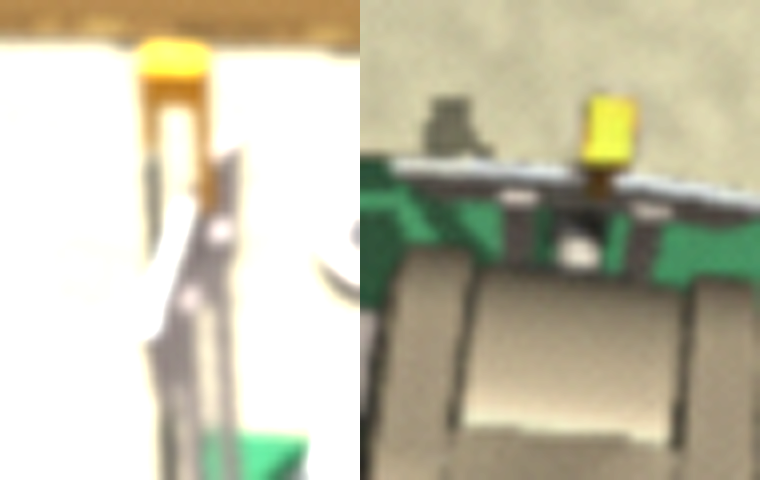

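In the side crop the pointer sits directly under the flag's left leg (columns 145-160 against 138-158), and in the top view it is hidden under the cap. As a cross-check, I'll triangulate the cap and pointer.

```bash
python3 - <<'E'
from theta import *
m=[]
for n in(2,3):
    z=np.load(f"w{n}.npz");m.append(dict(camera_matrix=z["K"],camera_from_world=z["T"]))
def loc(p):
    c,s=np.cos(P[2]),np.sin(P[2]);d=p[:2]-P[:2];return np.array([c*d[0]+s*d[1],-s*d[0]+c*d[1],p[2]])
for nm,obs in dict(cap=[(m[0],(414.75,269.25)),(m[1],(163,234.75))],capT=[(m[0],(414.75,269.25)),(m[1],(163,234.75)),("top",(306.1,171.3))],ptr=[(m[0],(410.6,199.0)),(m[1],(187.5,167.75))],nub=[(m[0],(408,249.9)),(m[1],(190,218.5))]).items():
    p,e=tri(obs);l=loc(p);print(nm,np.round(l,4),round(e,2),"ang %.4f r %.4f"%(-np.arctan2(l[1],l[2]-.1),np.hypot(l[1],l[2]-.1)))
print(proj("top",rig(P,arc(-.09,.15,-.29))),((537-390)/2.6+225,188/2.6+155))
E
```

```text
cap [ 0.0543 -0.0062  0.2948] 0.05 ang 0.0318 r 0.1949
capT [ 0.0543 -0.0062  0.2948] 0.32 ang 0.0319 r 0.1949
ptr [0.0639 0.0375 0.2525] 0.16 ang -0.2412 r 0.1570
nub [ 0.0642 -0.0061  0.2597] 0.38 ang 0.0382 r 0.1598
[[281.47471532 227.09249271]] (281.53846153846155, 227.30769230769232)
```

Emit:
send_rows --pt "-1 0 0" --pt "-1.5 0 0" --pt "-2 0 0" --pt "-2 0 0" --pt "-2 0 0" --pt "-1 0 0" --pt "-0.5 0 0" --pt "0 0 0" --roll '[0,0,0,0,0,0,0,0]' --claw '[0.3,0.3,0.3,0.3,0.3,0.3,0.3,0.3]'

```text
t: 14.55
eef_pos: [0.4874, -0.03, 0.2276]
tool_rot: [-0.001, 0.737, 0.676, -0.001]
contact_force: [-6.9, 1.3, 0.5]
gripper_width: 0.375
grasp_force: 30.6
```

```bash
python3 loop.py go .026 .8
```

```text
d,kg,J,tau [-2.00e-04  5.01e-01  6.45e-02  2.26e-02] res mrad [-0.5 -0.   1.3  1.1 -0.2 -0.3]
t 14.65 meas [0.0319 0.0329] c 0.849 | th 0.0335 w 0.0170 phi -0.008 cmd -0.013 eef -0.008 windup -0.041 F [-8.2  0.5  0.5]
pred th [0.034 0.035 0.034 0.032 0.029 0.027 0.026] phi [-0.019 -0.026 -0.033 -0.033 -0.029 -0.019 -0.009 -0.003] maxwind 0.06
slide [[1.0, 0, 0.0], [2.0, 0, 0.0], [3.0, 0, 0.0], [3.0, 0, 0.0], [2.5, 0, 0.0], [1.0, 0, 0.0], [-0.5, 0, -0.0], [-1.5, 0, -0.0]]
```

The pointer triangulates to -0.241 for a true -0.25. With the same bias removed, the cap reads 0.021-0.025 and the tip 0.029, so I keep 0.025 as the target.

Emit:
send_rows --pt "1 0 0" --pt "2 0 0" --pt "3 0 0" --pt "3 0 0" --pt "2.5 0 0" --pt "1 0 0" --pt "-0.5 0 0" --pt "-1.5 0 0" --roll '[0,0,0,0,0,0,0,0]' --claw '[0.3,0.3,0.3,0.3,0.3,0.3,0.3,0.3]'

```text
t: 15.32
eef_pos: [0.4873, -0.0316, 0.2276]
tool_rot: [-0.001, 0.737, 0.676, -0.001]
contact_force: [-8.3, 0.8, 0.7]
gripper_width: 0.378
grasp_force: 30.6
```

```bash
python3 loop.py go .025 .8
```

```text
d,kg,J,tau [0.     0.4948 0.0645 0.0223] res mrad [ 1.2  1.1  0.  -0.1 -0.  -0.2]
t 15.42 meas [0.0282 0.0282] c 0.845 | th 0.0280 w 0.0014 phi 0.004 cmd -0.003 eef 0.004 windup -0.024 F [-6.9  0.8  0.9]
pred th [0.028 0.028 0.027 0.026 0.025 0.025 0.024] phi [-0.009 -0.016 -0.019 -0.019 -0.016 -0.016 -0.013 -0.009] maxwind 0.04
slide [[1.0, 0, 0.0], [2.0, 0, 0.0], [2.5, 0, 0.0], [2.5, 0, 0.0], [2.0, 0, 0.0], [2.0, 0, 0.0], [1.5, 0, 0.0], [1.0, 0, 0.0]]
```

Emit:
send_rows --pt "1 0 0" --pt "2 0 0" --pt "2.5 0 0" --pt "2.5 0 0" --pt "2 0 0" --pt "2 0 0" --pt "1.5 0 0" --pt "1 0 0" --roll '[0,0,0,0,0,0,0,0]' --claw '[0.3,0.3,0.3,0.3,0.3,0.3,0.3,0.3]'

```text
t: 16.08
eef_pos: [0.4874, -0.0305, 0.2276]
tool_rot: [-0.001, 0.737, 0.676, -0.001]
contact_force: [-7.1, 1.1, 1.8]
gripper_width: 0.374
grasp_force: 30.6
```

```bash
python3 loop.py go .025 .8
```

```text
d,kg,J,tau [-0.      0.5025  0.064   0.0199] res mrad [-0.6 -0.7  0.2  0.1  0.1 -0. ]
t 16.18 meas [0.0258 0.0257] c 0.848 | th 0.0257 w -0.0003 phi -0.003 cmd -0.009 eef -0.003 windup -0.029 F [-7.3  1.4  1.7]
pred th [0.026 0.026 0.025 0.025 0.025 0.025 0.025] phi [-0.013 -0.013 -0.013 -0.013 -0.013 -0.013 -0.013 -0.013] maxwind 0.03
slide [[0.5, 0, 0.0], [0.5, 0, 0.0], [0.5, 0, 0.0], [0.5, 0, 0.0], [0.5, 0, 0.0], [0.5, 0, 0.0], [0.5, 0, 0.0], [0.5, 0, 0.0]]
```

Very steady now. Continuing.

Emit:
send_rows --pt "0.5 0 0" --pt "0.5 0 0" --pt "0.5 0 0" --pt "0.5 0 0" --pt "0.5 0 0" --pt "0.5 0 0" --pt "0.5 0 0" --pt "0.5 0 0" --roll '[0,0,0,0,0,0,0,0]' --claw '[0.3,0.3,0.3,0.3,0.3,0.3,0.3,0.3]'

```text
t: 16.85
eef_pos: [0.4874, -0.03, 0.2276]
tool_rot: [-0.001, 0.737, 0.676, -0.001]
contact_force: [-7.9, 0.7, 0.8]
gripper_width: 0.38
grasp_force: 30.5
```

```bash
python3 loop.py go .025 .8
```

```text
d,kg,J,tau [-0.      0.503   0.0643  0.0197] res mrad [ 0.3  0.2  0.6  0.5 -0.2 -0.3]
t 16.95 meas [0.0258 0.0258] c 0.848 | th 0.0254 w -0.0019 phi -0.007 cmd -0.013 eef -0.007 windup -0.033 F [-7.2 -0.  -0. ]
pred th [0.025 0.025 0.025 0.024 0.024 0.023 0.023] phi [-0.013 -0.013 -0.013 -0.013 -0.013 -0.013 -0.013 -0.013] maxwind 0.03
slide [[-0.0, 0, -0.0], [-0.0, 0, -0.0], [-0.0, 0, -0.0], [-0.0, 0, -0.0], [-0.0, 0, -0.0], [-0.0, 0, -0.0], [-0.0, 0, -0.0], [-0.0, 0, -0.0]]
```

Emit:
send_rows --pt "0 0 0" --pt "0 0 0" --pt "0 0 0" --pt "0 0 0" --pt "0 0 0" --pt "0 0 0" --pt "0 0 0" --pt "0 0 0" --roll '[0,0,0,0,0,0,0,0]' --claw '[0.3,0.3,0.3,0.3,0.3,0.3,0.3,0.3]'

```text
t: 17.62
eef_pos: [0.4874, -0.03, 0.2276]
tool_rot: [-0.001, 0.737, 0.676, -0.001]
contact_force: [-7.2, 0.7, 1.0]
gripper_width: 0.377
grasp_force: 30.5
```

```bash
python3 loop.py go .025 .8
```

```text
d,kg,J,tau [1.000e-04 5.037e-01 6.450e-02 2.000e-02] res mrad [ 0.1  0.1  0.1  0.1 -0.  -0.1]
t 17.72 meas [0.0257 0.0258] c 0.847 | th 0.0257 w -0.0003 phi -0.007 cmd -0.013 eef -0.007 windup -0.033 F [-7.1  0.7  1.7]
pred th [0.026 0.026 0.026 0.026 0.025 0.025 0.025] phi [-0.013 -0.013 -0.013 -0.013 -0.013 -0.013 -0.013 -0.013] maxwind 0.03
slide [[0.0, 0, -0.0], [0.0, 0, -0.0], [0.0, 0, -0.0], [0.0, 0, -0.0], [0.0, 0, -0.0], [-0.0, 0, -0.0], [-0.0, 0, -0.0], [-0.0, 0, -0.0]]
```

Emit:
send_rows --pt "0 0 0" --pt "0 0 0" --pt "0 0 0" --pt "0 0 0" --pt "0 0 0" --pt "0 0 0" --pt "0 0 0" --pt "0 0 0" --roll '[0,0,0,0,0,0,0,0]' --claw '[0.3,0.3,0.3,0.3,0.3,0.3,0.3,0.3]'

```text
t: 18.38
eef_pos: [0.4874, -0.0301, 0.2276]
tool_rot: [-0.001, 0.737, 0.676, -0.001]
contact_force: [-6.7, 0.8, -0.2]
gripper_width: 0.377
grasp_force: 30.5
```

```bash
python3 loop.py go .025 .8
```

```text
d,kg,J,tau [1.00e-04 5.04e-01 6.45e-02 2.00e-02] res mrad [ 0. -0.  0.  0.  0. -0.]
t 18.48 meas [0.0257 0.0258] c 0.847 | th 0.0257 w -0.0003 phi -0.007 cmd -0.013 eef -0.007 windup -0.033 F [-7.4  1.3  0.8]
pred th [0.026 0.026 0.026 0.026 0.025 0.025 0.025] phi [-0.013 -0.013 -0.013 -0.013 -0.013 -0.013 -0.013 -0.013] maxwind 0.03
slide [[0.0, 0, -0.0], [0.0, 0, -0.0], [0.0, 0, -0.0], [0.0, 0, -0.0], [0.0, 0, -0.0], [-0.0, 0, -0.0], [-0.0, 0, -0.0], [-0.0, 0, -0.0]]
```

Emit:
send_rows --pt "0 0 0" --pt "0 0 0" --pt "0 0 0" --pt "0 0 0" --pt "0 0 0" --pt "0 0 0" --pt "0 0 0" --pt "0 0 0" --roll '[0,0,0,0,0,0,0,0]' --claw '[0.3,0.3,0.3,0.3,0.3,0.3,0.3,0.3]'

```text
t: 19.15
eef_pos: [0.4874, -0.03, 0.2276]
tool_rot: [-0.001, 0.737, 0.676, -0.001]
contact_force: [-7.7, 0.9, 0.5]
gripper_width: 0.38
grasp_force: 30.5
```

```bash
python3 loop.py go .025 .8
```

```text
d,kg,J,tau [1.00e-04 5.04e-01 6.45e-02 2.00e-02] res mrad [-0.  -0.   0.1  0.1 -0.  -0. ]
t 19.25 meas [0.0258 0.0258] c 0.847 | th 0.0257 w -0.0005 phi -0.007 cmd -0.013 eef -0.007 windup -0.033 F [-6.9  0.2  1.5]
pred th [0.026 0.026 0.026 0.025 0.025 0.025 0.025] phi [-0.013 -0.013 -0.013 -0.013 -0.013 -0.013 -0.013 -0.013] maxwind 0.03
slide [[0.0, 0, -0.0], [0.0, 0, -0.0], [0.0, 0, -0.0], [0.0, 0, -0.0], [0.0, 0, -0.0], [-0.0, 0, -0.0], [-0.0, 0, -0.0], [-0.0, 0, -0.0]]
```

Emit:
send_rows --pt "0 0 0" --pt "0 0 0" --pt "0 0 0" --pt "0 0 0" --pt "0 0 0" --pt "0 0 0" --pt "0 0 0" --pt "0 0 0" --roll '[0,0,0,0,0,0,0,0]' --claw '[0.3,0.3,0.3,0.3,0.3,0.3,0.3,0.3]'

```text
t: 19.92
eef_pos: [0.4874, -0.03, 0.2276]
tool_rot: [-0.001, 0.737, 0.676, -0.001]
contact_force: [-6.7, 0.8, 0.3]
gripper_width: 0.377
grasp_force: 30.5
```

```bash
python3 loop.py go .025 .8|grep -v d,kg
```

```text
t 20.02 meas [0.0258 0.0257] c 0.847 | th 0.0257 w 0.0001 phi -0.007 cmd -0.013 eef -0.007 windup -0.033 F [-8.1  0.6  1.2]
pred th [0.026 0.026 0.026 0.026 0.026 0.026 0.026] phi [-0.013 -0.013 -0.013 -0.013 -0.013 -0.013 -0.013 -0.013] maxwind 0.03
slide [[0.0, 0, -0.0], [0.0, 0, -0.0], [0.0, 0, -0.0], [0.0, 0, -0.0], [0.0, 0, -0.0], [0.0, 0, -0.0], [-0.0, 0, -0.0], [-0.0, 0, -0.0]]
```

Emit:
send_rows --pt "0 0 0" --pt "0 0 0" --pt "0 0 0" --pt "0 0 0" --pt "0 0 0" --pt "0 0 0" --pt "0 0 0" --pt "0 0 0" --roll '[0,0,0,0,0,0,0,0]' --claw '[0.3,0.3,0.3,0.3,0.3,0.3,0.3,0.3]'

```text
t: 20.68
eef_pos: [0.4874, -0.03, 0.2276]
tool_rot: [-0.001, 0.737, 0.676, -0.001]
contact_force: [-7.7, 1.6, 0.6]
gripper_width: 0.378
grasp_force: 30.5
```

```bash
python3 loop.py go .025 .8|grep -v d,kg
```

```text
t 20.78 meas [0.0257 0.0257] c 0.847 | th 0.0258 w 0.0003 phi -0.007 cmd -0.013 eef -0.007 windup -0.033 F [-6.5  0.9  0.4]
pred th [0.026 0.026 0.026 0.026 0.026 0.026 0.026] phi [-0.013 -0.013 -0.013 -0.013 -0.013 -0.013 -0.013 -0.013] maxwind 0.03
slide [[0.0, 0, -0.0], [0.0, 0, -0.0], [0.0, 0, -0.0], [0.0, 0, -0.0], [0.0, 0, -0.0], [0.0, 0, -0.0], [-0.0, 0, -0.0], [-0.0, 0, -0.0]]
```

Emit:
send_rows --pt "0 0 0" --pt "0 0 0" --pt "0 0 0" --pt "0 0 0" --pt "0 0 0" --pt "0 0 0" --pt "0 0 0" --pt "0 0 0" --roll '[0,0,0,0,0,0,0,0]' --claw '[0.3,0.3,0.3,0.3,0.3,0.3,0.3,0.3]'

```text
t: 21.45
eef_pos: [0.4874, -0.0301, 0.2276]
tool_rot: [-0.001, 0.737, 0.676, -0.001]
contact_force: [-7.5, 0.0, -0.6]
gripper_width: 0.379
grasp_force: 30.5
```

```bash
python3 loop.py go .025 .8|grep -v d,kg
```

```text
t 21.55 meas [0.0257 0.0258] c 0.847 | th 0.0258 w 0.0000 phi -0.007 cmd -0.013 eef -0.007 windup -0.033 F [-8.2  0.2  1.2]
pred th [0.026 0.026 0.026 0.026 0.026 0.026 0.026] phi [-0.013 -0.013 -0.013 -0.013 -0.013 -0.013 -0.013 -0.013] maxwind 0.03
slide [[0.0, 0, -0.0], [0.0, 0, -0.0], [0.0, 0, -0.0], [0.0, 0, -0.0], [0.0, 0, -0.0], [0.0, 0, -0.0], [-0.0, 0, -0.0], [-0.0, 0, -0.0]]
```

Emit:
send_rows --pt "0 0 0" --pt "0 0 0" --pt "0 0 0" --pt "0 0 0" --pt "0 0 0" --pt "0 0 0" --pt "0 0 0" --pt "0 0 0" --roll '[0,0,0,0,0,0,0,0]' --claw '[0.3,0.3,0.3,0.3,0.3,0.3,0.3,0.3]'

```text
t: 22.22
eef_pos: [0.4875, -0.03, 0.2276]
tool_rot: [-0.001, 0.737, 0.676, -0.001]
contact_force: [-6.5, 0.3, 0.8]
gripper_width: 0.374
grasp_force: 30.5
```

```bash
python3 loop.py go .025 .8|grep -v d,kg
```

```text
t 22.32 meas [0.0257 0.0257] c 0.847 | th 0.0257 w 0.0001 phi -0.007 cmd -0.013 eef -0.007 windup -0.033 F [-7.4  0.7  0.6]
pred th [0.026 0.026 0.026 0.026 0.026 0.026 0.026] phi [-0.013 -0.013 -0.013 -0.013 -0.013 -0.013 -0.013 -0.013] maxwind 0.03
slide [[0.0, 0, -0.0], [0.0, 0, -0.0], [0.0, 0, -0.0], [0.0, 0, -0.0], [0.0, 0, -0.0], [0.0, 0, -0.0], [-0.0, 0, -0.0], [-0.0, 0, -0.0]]
```

Emit:
send_rows --pt "0 0 0" --pt "0 0 0" --pt "0 0 0" --pt "0 0 0" --pt "0 0 0" --pt "0 0 0" --pt "0 0 0" --pt "0 0 0" --roll '[0,0,0,0,0,0,0,0]' --claw '[0.3,0.3,0.3,0.3,0.3,0.3,0.3,0.3]'

```text
t: 22.98
eef_pos: [0.4874, -0.03, 0.2276]
tool_rot: [-0.001, 0.737, 0.676, -0.001]
contact_force: [-7.6, 0.9, 1.3]
gripper_width: 0.38
grasp_force: 30.5
```

```bash
python3 loop.py go -.247 3.2
```

```text
d,kg,J,tau [2.00e-04 5.04e-01 6.45e-02 2.00e-02] res mrad [ 0. -0. -0. -0.  0.  0.]
t 23.08 meas [0.0257 0.0257] c 0.847 | th 0.0257 w -0.0000 phi -0.007 cmd -0.013 eef -0.007 windup -0.033 F [-6.2  0.5  0.9]
pred th [ 0.026  0.026  0.025  0.022  0.016  0.008 -0.002] phi [-0.013 -0.016 -0.023 -0.026 -0.033 -0.036 -0.039 -0.036] maxwind 0.05
slide [[0.0, 0, -0.0], [0.5, 0, 0.0], [1.5, 0, 0.0], [2.0, 0, 0.0], [3.0, 0, 0.0], [3.5, 0, 0.0], [4.0, 0, 0.0], [3.5, 0, 0.0]]
```

Held steady for over 7 s. Now laying it back.

Emit:
send_rows --pt "0 0 0" --pt "0.5 0 0" --pt "1.5 0 0" --pt "2 0 0" --pt "3 0 0" --pt "3.5 0 0" --pt "4 0 0" --pt "3.5 0 0" --roll '[0,0,0,0,0,0,0,0]' --claw '[0.3,0.3,0.3,0.3,0.3,0.3,0.3,0.3]'

```text
t: 23.75
eef_pos: [0.4877, -0.0265, 0.2274]
tool_rot: [-0.001, 0.737, 0.676, -0.001]
contact_force: [-6.9, -0.4, -0.4]
gripper_width: 0.38
grasp_force: 30.5
```

```bash
python3 loop.py go -.247 2.6
```

```text
d,kg,J,tau [3.000e-04 5.044e-01 6.490e-02 2.040e-02] res mrad [-0.3 -0.3  1.   1.1 -0.3 -0.4]
t 23.85 meas [0.0136 0.0106] c 0.852 | th 0.0063 w -0.0735 phi -0.030 cmd -0.036 eef -0.030 windup -0.036 F [-7.   0.  -0.2]
pred th [ 0.006 -0.004 -0.014 -0.027 -0.041 -0.057 -0.075] phi [-0.026 -0.019 -0.019 -0.023 -0.026 -0.026 -0.023 -0.019] maxwind 0.06
slide [[-1.5, 0, -0.0], [-2.5, 0, -0.0], [-2.5, 0, -0.0], [-2.0, 0, -0.0], [-1.5, 0, -0.0], [-1.5, 0, -0.0], [-2.0, 0, -0.0], [-2.5, 0, -0.0]]
```

Emit:
send_rows --pt "-1.5 0 0" --pt "-2.5 0 0" --pt "-2.5 0 0" --pt "-2 0 0" --pt "-1.5 0 0" --pt "-1.5 0 0" --pt "-2 0 0" --pt "-2.5 0 0" --roll '[0,0,0,0,0,0,0,0]' --claw '[0.3,0.3,0.3,0.3,0.3,0.3,0.3,0.3]'

```text
t: 24.52
eef_pos: [0.4875, -0.029, 0.2276]
tool_rot: [-0.001, 0.737, 0.676, -0.001]
contact_force: [-7.6, 1.3, 1.0]
gripper_width: 0.371
grasp_force: 30.5
```

```bash
python3 loop.py go -.247 2.1
```

```text
d,kg,J,tau [0.0007 0.4981 0.0655 0.02  ] res mrad [ 0.4  0.6  0.6  0.6 -0.2 -0.3]
t 24.62 meas [-0.0494 -0.0552] c 0.908 | th -0.0622 w -0.1241 phi -0.013 cmd -0.019 eef -0.013 windup 0.049 F [-6.7  1.   1.1]
pred th [-0.062 -0.079 -0.096 -0.113 -0.131 -0.148 -0.166] phi [-0.009 -0.006  0.001  0.001  0.004  0.007  0.011  0.017] maxwind 0.19
slide [[-1.5, 0, -0.0], [-2.0, 0, -0.0], [-3.0, 0, -0.0], [-3.0, 0, -0.0], [-3.5, 0, -0.0], [-4.0, 0, -0.0], [-4.5, 0, -0.0], [-5.5, 0, -0.0]]
```

Emit:
send_rows --pt "-1.5 0 0" --pt "-2 0 0" --pt "-3 0 0" --pt "-3 0 0" --pt "-3.5 0 0" --pt "-4 0 0" --pt "-4.5 0 0" --pt "-5.5 0 0" --roll '[0,0,0,0,0,0,0,0]' --claw '[0.3,0.3,0.3,0.3,0.3,0.3,0.3,0.3]'

```text
t: 25.28
eef_pos: [0.4871, -0.0342, 0.2276]
tool_rot: [-0.001, 0.737, 0.676, -0.001]
contact_force: [-7.3, 2.2, 0.9]
gripper_width: 0.376
grasp_force: 30.6
```

```bash
python3 loop.py go -.247 1.5
```

```text
d,kg,J,tau [0.0007 0.5112 0.0647 0.0201] res mrad [ 0.4  0.5 -0.3 -0.5  0.   0.2]
t 25.38 meas [-0.1539 -0.1616] c 0.958 | th -0.1700 w -0.1563 phi 0.022 cmd 0.017 eef 0.022 windup 0.192 F [-6.4  1.   1.2]
pred th [-0.17  -0.19  -0.209 -0.224 -0.235 -0.242 -0.246] phi [0.027 0.041 0.054 0.067 0.077 0.084 0.087 0.087] maxwind 0.34
slide [[-1.5, 0, 0.0], [-3.5, 0, 0.0], [-5.5, 0, 0.0], [-7.5, 0, 0.5], [-9.0, 0, 0.5], [-10.0, 0, 0.5], [-10.5, 0, 0.5], [-10.5, 0, 0.5]]
```

Emit:
send_rows --pt "-1.5 0 0" --pt "-3.5 0 0" --pt "-5.5 0 0" --pt "-7.5 0 0.5" --pt "-9 0 0.5" --pt "-10 0 0.5" --pt "-10.5 0 0.5" --pt "-10.5 0 0.5" --roll '[0,0,0,0,0,0,0,0]' --claw '[0.3,0.3,0.3,0.3,0.3,0.3,0.3,0.3]'

```text
t: 26.05
eef_pos: [0.4861, -0.0445, 0.2272]
tool_rot: [-0.001, 0.737, 0.676, -0.001]
contact_force: [-8.2, 1.7, 2.1]
gripper_width: 0.381
grasp_force: 30.7
```

```bash
python3 loop.py go -.252 1.0
```

```text
d,kg,J,tau [0.0007 0.5118 0.0645 0.0202] res mrad [-0.3 -0.5  0.   0.2  0.5 -0.5]
t 26.15 meas [-0.2426 -0.2437] c 0.948 | th -0.2461 w -0.0305 phi 0.090 cmd 0.087 eef 0.090 windup 0.336 F [-7.9  1.8  2. ]
pred th [-0.246 -0.25  -0.25  -0.25  -0.25  -0.25  -0.25 ] phi [0.081 0.074 0.067 0.064 0.061 0.061 0.057 0.057] maxwind 0.34
slide [[1.0, 0, -0.0], [2.0, 0, -0.0], [3.0, 0, -0.0], [3.5, 0, -0.5], [4.0, 0, -0.5], [4.0, 0, -0.5], [4.5, 0, -0.5], [4.5, 0, -0.5]]
```

Emit:
send_rows --pt "1 0 0" --pt "2 0 0" --pt "3 0 0" --pt "3.5 0 -0.5" --pt "4 0 -0.5" --pt "4 0 -0.5" --pt "4.5 0 -0.5" --pt "4.5 0 -0.5" --roll '[0,0,0,0,0,0,0,0]' --claw '[0.3,0.3,0.3,0.3,0.3,0.3,0.3,0.3]'

```text
t: 26.82
eef_pos: [0.4865, -0.0399, 0.2275]
tool_rot: [-0.001, 0.737, 0.676, -0.001]
contact_force: [-6.3, 1.2, -0.3]
gripper_width: 0.379
grasp_force: 30.5
```

```bash
python3 loop.py ramp -.12 8
```

```text
d,kg,J,tau [3.000e-04 5.083e-01 6.460e-02 2.010e-02] res mrad [ -0.2  -0.1   0.5  -0.4 -10.  -10. ]
t 26.92 meas [-0.24 -0.24] c 0.969 | th -0.2500 w 0.0000 phi 0.060 cmd 0.057 eef 0.060 windup 0.310 F [-7.1  1.8 -0.7]
pred th [-0.25 -0.25 -0.25 -0.25 -0.25 -0.25 -0.25] phi [ 0.034  0.014 -0.009 -0.033 -0.053 -0.076 -0.099 -0.12 ] maxwind 0.31
slide [[3.5, 0, -0.0], [6.5, 0, -0.0], [10.0, 0, -0.0], [13.5, 0, -0.0], [16.5, 0, -0.0], [20.0, 0, 0.0], [23.5, 0, 0.5], [26.5, 0, 1.0]]
```

The beam is resting a hair above the stop, at -0.24 and held near equilibrium. I'll ease it down with a small change.

```bash
python3 - <<'E'
import json
S=json.load(open("S.json"));S["pend"]=None;json.dump(S,open("S.json","w"))
E
python3 loop.py ramp .042 3
```

```text
d,kg,J,tau [-0.001   0.4948  0.0641  0.0226] res mrad [ 1.9  1.7 -0.7 -0.4  0.1  0.2]
t 27.02 meas [-0.2402 -0.24  ] c 0.969 | th -0.2395 w 0.0060 phi 0.060 cmd 0.057 eef 0.060 windup 0.299 F [-6.1  1.9  0.1]
pred th [-0.24  -0.239 -0.241 -0.244 -0.249 -0.25  -0.25 ] phi [0.051 0.047 0.041 0.041 0.041 0.041 0.041 0.041] maxwind 0.30
slide [[1.0, 0, -0.0], [1.5, 0, -0.0], [2.5, 0, -0.0], [2.5, 0, -0.0], [2.5, 0, -0.0], [2.5, 0, -0.0], [2.5, 0, -0.0], [2.5, 0, -0.0]]
```

Emit:
send_rows --pt "1 0 0" --pt "1.5 0 0" --pt "2.5 0 0" --pt "2.5 0 0" --pt "2.5 0 0" --pt "2.5 0 0" --pt "2.5 0 0" --pt "2.5 0 0" --roll '[0,0,0,0,0,0,0,0]' --claw '[0.3,0.3,0.3,0.3,0.3,0.3,0.3,0.3]'

```text
t: 27.68
eef_pos: [0.4867, -0.0376, 0.2275]
tool_rot: [-0.001, 0.737, 0.676, -0.001]
contact_force: [-7.7, 1.4, 0.5]
gripper_width: 0.378
grasp_force: 30.6
```

```bash
python3 loop.py ramp -.12 8
```

```text
d,kg,J,tau [-0.0036  0.4825  0.0636  0.0212] res mrad [-0.9 -0.4  0.2  0.4 -1.  -0.6]
t 27.78 meas [-0.249  -0.2494] c 0.990 | th -0.2500 w 0.0000 phi 0.043 cmd 0.041 eef 0.043 windup 0.293 F [-6.4  1.9 -0.3]
pred th [-0.25 -0.25 -0.25 -0.25 -0.25 -0.25 -0.25] phi [ 0.021  0.001 -0.019 -0.039 -0.059 -0.079 -0.099 -0.12 ] maxwind 0.29
slide [[3.0, 0, -0.0], [6.0, 0, -0.0], [9.0, 0, -0.0], [12.0, 0, -0.0], [15.0, 0, 0.0], [18.0, 0, 0.5], [21.0, 0, 0.5], [24.0, 0, 1.0]]
```

Touching down at under 0.01 rad/s. Now unwinding the lever.

Emit:
send_rows --pt "3 0 0" --pt "6 0 0" --pt "9 0 0" --pt "12 0 0" --pt "15 0 0" --pt "18 0 0.5" --pt "21 0 0.5" --pt "24 0 1" --roll '[0,0,0,0,0,0,0,0]' --claw '[0.3,0.3,0.3,0.3,0.3,0.3,0.3,0.3]'

```text
t: 28.45
eef_pos: [0.4889, -0.0142, 0.2264]
tool_rot: [-0.001, 0.737, 0.676, -0.001]
contact_force: [-6.4, -0.7, -0.5]
gripper_width: 0.376
grasp_force: 30.5
```

```bash
python3 loop.py ramp -.29 6
```

```text
d,kg,J,tau [0.0019 0.5041 0.0643 0.02  ] res mrad [ 0.4  0.7  0.  -0.6  1.6  1.7]
t 28.55 meas [-0.2516 -0.2517] c 0.906 | th -0.2500 w 0.0000 phi -0.117 cmd -0.120 eef -0.117 windup 0.133 F [-5.3 -0.1 -1.4]
pred th [-0.25 -0.25 -0.25 -0.25 -0.25 -0.25 -0.25] phi [-0.146 -0.177 -0.204 -0.235 -0.262 -0.29  -0.29  -0.29 ] maxwind 0.13
slide [[4.0, 0, 0.5], [8.5, 0, 1.5], [12.5, 0, 2.0], [17.0, 0, 3.0], [21.0, 0, 4.0], [25.0, 0, 5.0], [25.0, 0, 5.0], [25.0, 0, 5.0]]
```

Then open gently in place.

Emit:
send_rows --pt "4 0 0.5" --pt "8.5 0 1.5" --pt "12.5 0 2" --pt "17 0 3" --pt "21 0 4" --pt "25 0 5" --pt "25 0 5" --pt "25 0 5" --roll '[0,0,0,0,0,0,0,0]' --claw '[0.3,0.3,0.3,0.3,0.3,0.3,0.3,0.3]'

```text
t: 29.22
eef_pos: [0.4912, 0.0108, 0.2214]
tool_rot: [-0.001, 0.737, 0.676, -0.001]
contact_force: [-6.1, -1.1, -0.9]
gripper_width: 0.378
grasp_force: 30.3
```

Emit:
send_rows --pt "0 0 0" --pt "0 0 0" --pt "0 0 0" --pt "0 0 0" --pt "0 0 0" --pt "0 0 0" --pt "0 0 0" --pt "0 0 0" --roll '[0,0,0,0,0,0,0,0]' --claw '[0.42,0.48,0.54,0.6,0.7,0.8,0.8,0.8]'

```text
t: 29.88
eef_pos: [0.4924, 0.0107, 0.222]
tool_rot: [0.0, 0.737, 0.675, 0.0]
contact_force: [0.3, -0.4, -0.0]
gripper_width: 0.798
grasp_force: 0.0
```

```bash
python3 - <<'E' 2>/dev/null
from theta import *
print({k:np.round(v,3) for k,v in bot.get_obs().items() if k in("t","gripper_width","grasp_force","contact_force","eef_pos")})
s=bot.read_camera("side");w=bot.read_camera("wrist")
print(theta(s,np.ascontiguousarray(cv2.imread("pics/side0.png")[:,:,::-1])))
cv2.imwrite("pics/r.png",np.hstack([cv2.resize(s[140:310,200:340,::-1],None,fx=2,fy=2)[:336],cv2.resize(w[:,:,::-1],None,fx=.8,fy=.8)]))
E
```

```text
{'t': np.float64(29.883), 'eef_pos': array([0.492, 0.011, 0.222]), 'contact_force': array([ 0.269, -0.436, -0.016]), 'grasp_force': np.float64(0.0), 'gripper_width': np.float64(0.798)}
(np.float64(-0.2502043076211452), np.float64(0.847347309760512))
```

View pics/r.png

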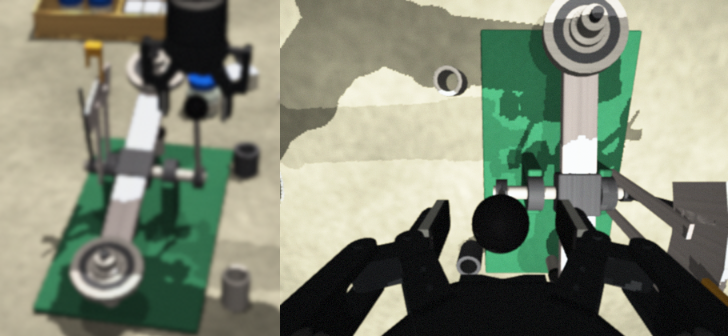

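The knob (500,222) is free between the open fingers, and the beam is back on its rest (-0.2502). Retreating upward.

Emit:
send_rows --pt "0 0 -10" --pt "0 0 -25" --pt "0 0 -45" --pt "0 0 -65" --pt "0 0 -85" --pt "0 0 -100" --pt "0 0 -110" --pt "0 0 -110" --roll '[0,0,0,0,0,0,0,0]' --claw '[0.8,0.8,0.8,0.8,0.8,0.8,0.8,0.8]'

```text
t: 30.65
eef_pos: [0.4934, 0.0106, 0.3344]
tool_rot: [0.001, 0.737, 0.675, 0.002]
contact_force: [0.5, 0.7, 0.3]
gripper_width: 0.799
grasp_force: 0.0
```

Emit:
send_rows --pt "0 0 0" --pt "0 0 0" --pt "0 0 0" --pt "0 0 0" --pt "0 0 0" --pt "0 0 0" --pt "0 0 0" --pt "0 0 0" --roll '[0,0,0,0,0,0,0,0]' --claw '[0.8,0.8,0.8,0.8,0.8,0.8,0.8,0.8]'

```text
t: 31.32
eef_pos: [0.4922, 0.0107, 0.3319]
tool_rot: [-0.0, 0.737, 0.675, -0.0]
contact_force: [1.3, 0.9, 0.1]
gripper_width: 0.8
grasp_force: 0.0
```

```bash
python3 - <<'E' 2>/dev/null
from theta import *
print(theta(bot.read_camera("side"),np.ascontiguousarray(cv2.imread("pics/side0.png")[:,:,::-1])),bot.get_obs()["eef_pos"])
print(bot.hand_in())
E
```

```text
(np.float64(-0.24960555471703505), np.float64(0.8569963139995668)) [0.49226986 0.01068734 0.3319134 ]
the job is handed in; nothing more can be done
None
```

The job is handed in at about 31 s: I held the beam for over 7 s at 0.026 rad, against a flag angle I measured as 0.02–0.03 rad, then laid it gently back on its starting rest, let go of the lever and moved the arm clear; the judge's result was not shown.

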